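# Charge the soda siphon

## Robot

A 7-joint arm with a two-finger parallel gripper is mounted at the origin on the work surface. World frame = base frame: x ahead of the robot, y to its left, z up, the work surface at z = 0. Lengths are in mm, angles in rad, forces in N, time in s.
With the tool pointing down it reaches from about 400 to 875 mm from the base axis. Payload 4.4 kg.
Tool frame: the origin (TCP) lies at the very end of the fingers, on their centre line; the grasp point (between the pads) lies 19 mm behind it; y points along the fingers, x is the direction in which the jaws open and shut, and the axes are right-handed (so a half turn about y gives the same grasp; the last joint's range is limited). The gripper opens to 85 mm and grips with 20 to 120 N. Pads are 22 mm wide; open, the fingers measure 114 mm over their backs; the gripper's body (76 mm by 85 mm) begins 54 mm behind the grasp point. The pads swing forward as they close: fully open they stand 13 mm farther back than shut.
Start: joints at [1.121, 0.628, 0.038, 1.517, -0.027, 0.996, -0.02], TCP at [243.418, -602.715, 231.313] pointing down, gripper open.
Joint ranges: [-3.06, 3.06], [-0.37, 2.12], [-1.25, 1.32], [0.18, 2.47], [-1.1, 4.24], [0.23, 1.98], [-2.94, 2.94]. Speed limits (rad/s): [2.57, 2.57, 3.14, 3.14, 3.14, 3.14, 3.14].

## Interface

Orientations are given as a unit quaternion [x, y, z, w].
In Python, from workcell import robot gives the robot as it stands.
- The arm moves only by the shell command python3 -m creep 'ROWS' [FORCE]. ROWS is JSON, a list of rows, each an object of numbers: "tx", "ty", "tz": the shift along the world's x, y, z in mm; "rx", "ry", "rz": the turn, a rotation vector about the world's x, y, z in degrees; "hand": the closure, from 0 (fully open) to 1 (shut). A call has 1 to 12 rows; each row shifts and turns the commanded pose from where the row before left it; what a row does not reach is not made up. A row lasts 1/8 s, in which the tool goes at most 62.5 mm and 10.7 degrees, less where a joint would pass 70% of its speed; a pose out of reach is approached as far as the arm can. A call with a gripper value outside its range is refused whole. The fingers move at their own pace and stop on an object; FORCE is the grip in N (left out, the last holds). Time passes only in rows, so rows that do not move let the fingers close. It gives the time, the measured TCP pose, the force and the opening at its end, in the units of the state.
- robot.get_state(): the state, without advancing time (a new reading comes with each control period).
- robot.read_camera(name): name is "scene" or "top" or "wrist"; returns (picture, depth): 420x560x3 uint8, red, green, blue; 420x560 float32, mm along the optical axis (not along the pixel's ray), 0 where there is no reading.
- robot.get_calibration(name): a dict with "fx", "fy", "cx", "cy" (pixels), "k1" (the pictures are not rectified: a ray, as slopes to the right and down, at radius r is drawn at 1 + k1 r^2 times it, then the intrinsics apply), "camera_from_world" (4x4, takes a point from world to camera coordinates). Camera axes: x right, y up, looking along -z (the intrinsics and any distortion apply to the point x, -y, -z); pixel columns grow to the right and rows downward; lengths in mm; the calibration is good to about 2 mm. A picture is of the moment at which its call begins: read the wrist's pose just before it. get_calibration takes no time and is no camera call; for the wrist camera it gives the pose at the moment of the call.
- robot.sign_off(): hands the job in, once; it reports no verdict.
The state is a dict: "clock": time; "joint_positions": joint angles; "qd": joint speeds; "effort": joint torques, N m; "ee_pos": TCP position; "orientation": TCP orientation; "ft_force": force on the tool from outside, world axes, zero at the start; "moment": the same for the moment, N m; "grip_width": opening from 0.0 (shut) to 1.0 (fully open).
Only numpy, scipy, OpenCV 4.12 (cv2) and the standard library are available. Lean on these libraries where they do the work, as an engineer would, in place of code of your own. Each camera call takes 0.05 s, during which the arm holds its last target.

## Task

Pull the black dust cap off the soda siphon's slanting inlet and set it down gently on the sideboard. Then pick up the plain metal charger sleeve, press its open end squarely onto that inlet until it snaps on, and push on against the spring collar until the sleeve is nearly all the way down; finish while still gripping the sleeve and holding it there, with the siphon's neighbours left standing where they are.

Things in the scene. Friction and masses are not known exactly. Their poses are not given: they have to be found in the camera images.
- siphon: Soda siphon: squat stainless flask 96 mm across with a rubber foot (100 mm), 160 mm high, spout and lever level with its top on the +x side of its own frame, charging inlet on the opposite (-x) shoulder. Fixed, does not move. Origin at the centre of its underside, z up.
- inlet_seat (a point): Foot of the charging inlet: centre of the seat on its 33 mm steel boss, 130 mm above the sideboard, 34 mm to the siphon's -x side. Its z is the inlet axis, pointing out of the siphon, slanting 0.45 rad from vertical to the siphon's -x side. Along it from here lie a spring collar (31 mm brass disc, its top at 10 mm when free, 3 mm fully pressed) and the nipple.
- inlet_balls (a point): Point on the inlet axis 20 mm out from the seat, level with three sprung balls that stand out of the nipple to a 9.8 mm radius. They hold the cap on, and take about 10 N to pass, going on or coming off. A sleeve pressed on meets them with its open end about 24 mm out from the seat and has snapped behind them at about 11 mm, just before it meets the collar. z along the axis, outward.
- inlet_tip (a point): Outer end of the brass nipple, 29 mm out from the seat on the inlet axis (z outward). The nipple is a round-nosed rod 12 mm thick.
- collar (a joint): Travel of the spring collar along the inlet axis, m: 0 free, 0.007 fully pressed. The spring takes 3 N to start it and 13.5 N at the end. It is at 0 with the cap on, and springs back to about 0 if a snapped-on sleeve is let go.
- cap_center (a point): Centre of the dust cap (on its axis, half-way up): black plastic round cap 28 mm across and 36 mm long, 25 g, closed at its outer end, snapped on the inlet at the start with its open rim about 10 mm above the inlet seat along the axis. z axis from open rim to closed end. Inside: a lip (bore 16 mm, 5 mm deep) at the rim, then a 23 mm bore to 22 mm deep.
- charger_center (a point): Centre of the charger sleeve (on its axis, half-way up): plain metal cylinder 34 mm across and 90 mm long, about 160 g, with a rounded closed top, standing on its open end on the sideboard at the start. z axis from open end to closed end. Inside its open end: a lip (bore 16 mm, 5 mm deep), then a 23 mm bore to 30 mm deep.
- charger_mouth (a point): Centre of the charger sleeve's open end, 45 mm from its centre; z axis as at the centre.
- jigger: Stainless jigger, a waisted double cone 98 mm high and 48 mm across, standing loose; not to be disturbed. It and the charger may stand on either side. Origin at the centre of its underside.
- rum_bottle: Empty tall rum bottle of amber glass, 76 mm across, 312 mm high, loose; not to be disturbed. Origin at the centre of its underside.
- ice_bucket: Clear glass ice bucket 156 mm across, 135 mm high, with a steel tong clipped on its rim (to 210 mm high), loose; not to be disturbed. Origin at the centre of its underside.
- cup: Orange ceramic cup 80 mm across, 85 mm high, loose; not to be disturbed. Origin at the centre of its underside.
Things that resemble listed ones, but are neither listed nor needed, are in the scene too. What is shaped like the part that bears charger_center but green is not meant.

How it is judged (in metres and radians):
On the way, in this order (a step that is already met when the one before it is completed fails the run):
1. the dust cap is off the inlet (distance between cap_center and inlet_seat above 0.06 m), for 0.1 s.
2. the cap stands or lies on the sideboard, let go (height (world z) of cap_center below 0.025 m and linear speed of cap below 0.05 m/s and contact force between the fingers and cap below 0.1 N), for 0.2 s.
3. the charger sleeve has snapped onto the inlet (z of charger_mouth in the frame of inlet_seat below 0.012 m and distance between charger_mouth and inlet_seat below 0.013 m and angle between the z axis of charger_mouth and the z axis of inlet_seat, either way round below 0.12 rad), for 0.05 s.
At the end, for the whole second after the job is handed in: The robot ends holding: the charger sleeve is snapped on the inlet, within 0.12 rad of square, its open end within 8 mm of the seat, the collar pressed more than 4 mm of its 7 mm travel, the fingers on the sleeve (over 2 N); the cap rests on the sideboard, let go (all of step 2 and value of joint collar above 0.004 m and distance between charger_mouth and inlet_seat below 0.008 m and angle between the z axis of charger_mouth and the z axis of inlet_seat, either way round below 0.12 rad and contact force between the fingers and charger above 2 N and linear speed of charger below 0.03 m/s and height (world z) of cap_center above 0.005 m); the arm keeps its last pose, push and grip.
It fails at once if the cap is dropped or thrown rather than set down gently (contact force between the fingers and cap below 0.05 N and linear speed of cap above 1 m/s).
It fails at once if a bystander is pushed or knocked over (distance of any of jigger, rum_bottle, ice_bucket, cup from where it was at the start of the episode above 0.03 m or angle between any of jigger, rum_bottle, cup, ice_bucket's own z axis and vertical above 0.4 rad).
It also fails if it takes over 64 s, if anything falls off the work surface, if the arm or the gripper's body presses on something with over 40 N, if the wrist force passes 120 N, or if a joint passes its speed limit or range.

## Working session

There is one attempt and no reset: what is moved stays moved. The work goes in short steps, Python scripts to look and compute and a shell command to move; the robot and the scene stay as the last step left them, time stands still between calls to the robot, and variables do not carry over. Pictures are saved under pics/ and viewed, and the job is handed in when it is done.

```bash
ls; mkdir -p pics; python3 - <<'E'
from workcell import robot
import cv2, numpy as np
s=robot.get_state(); print(s)
for n in ["scene","top","wrist"]:
    c=robot.get_calibration(n); print(n,c)
    p,d=robot.read_camera(n)
    np.savez(f"{n}0.npz",p=p,d=d,**{k:np.array(v) for k,v in c.items()})
    cv2.imwrite(f"pics/{n}0.png",p[:,:,::-1])
E
```

```text
pics
{'clock': 0.0, 'joint_positions': array([ 1.12120385,  0.62934202,  0.03848751,  1.51839794, -0.02704125,
        0.99631118, -0.01998995]), 'qd': array([-0.00156349, -0.00087945,  0.00161988,  0.00055254, -0.00065291,
       -0.00069483, -0.00148957]), 'effort': array([-1.32014825e-04, -5.63405335e+01,  1.22608624e+00, -1.93449891e+01,
        1.09870109e-02,  1.07219210e-02, -2.45719264e-06]), 'ee_pos': array([ 243.15649622, -602.10948742,  230.38301495]), 'orientation': array([-0.58579427,  0.39604827, -0.3949043 ,  0.58655044]), 'ft_force': array([-0.06748956,  1.52477372, -0.97745673]), 'moment': array([-0.01916586, -0.01016375, -0.04408015]), 'grip_width': 0.9990624384931802}
scene {'fx': 515.0469952340824, 'fy': 515.0469952340824, 'cx': 277.8225528390549, 'cy': 215.40572109326146, 'k1': -0.004958547485184778, 'camera_from_world': array([[ 6.76012719e-01,  7.36719182e-01, -1.58634977e-02,
        -4.58949052e+02],
       [-5.78419266e-01,  5.43848649e-01,  6.07996546e-01,
         2.46565982e+02],
       [ 4.56550060e-01, -4.01837645e-01,  7.93781173e-01,
        -1.565700
[... 392 characters left out ...]
1,
        -6.12990884e+02],
       [-1.33957530e-01, -1.33474379e-02,  9.90897182e-01,
        -1.02111484e+03],
       [ 0.00000000e+00,  0.00000000e+00,  0.00000000e+00,
         1.00000000e+00]])}
wrist {'fx': 359.10900072353064, 'fy': 359.10900072353064, 'cx': 286.957187283454, 'cy': 213.73968725376196, 'k1': 0.010873678379967373, 'camera_from_world': array([[ 3.75034651e-01, -9.27010227e-01, -1.02464114e-03,
        -6.49146385e+02],
       [ 8.90367124e-01,  3.60517441e-01, -2.77981222e-01,
         3.62223429e+01],
       [ 2.58060837e-01,  1.03340284e-01,  9.60585962e-01,
        -3.78868090e+02],
       [ 0.00000000e+00,  0.00000000e+00,  0.00000000e+00,
         1.00000000e+00]])}
```

View pics/scene0.png

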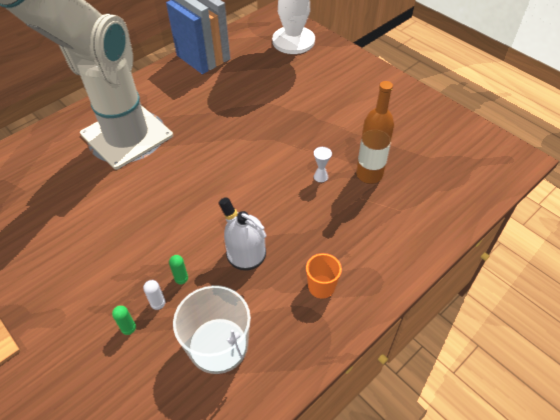

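View pics/top0.png

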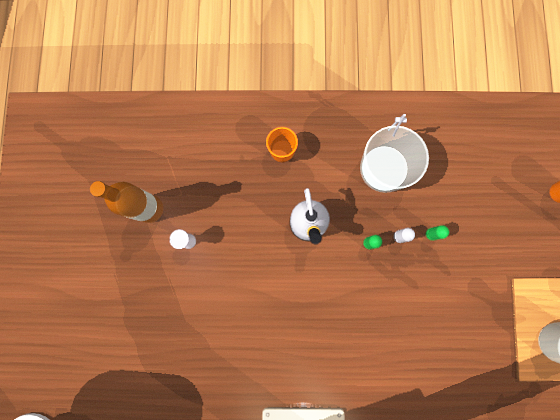

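View pics/wrist0.png

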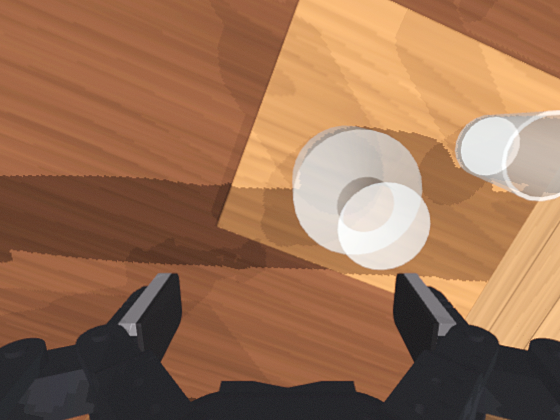

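The plain metal candidate is at scene (154,294) and top (404,235), between two green lookalikes at scene (178,268) and (123,320). The jigger is at scene (322,165), and the black cap is at scene (228,207) and top (314,236). Next I'll enlarge these and measure them.

```bash
cat > h.py <<'E'
import numpy as np, cv2
def load(n,i=0):
    z=np.load(f"{n}{i}.npz"); return z
def K(c): return np.array([[float(c['fx']),0,float(c['cx'])],[0,float(c['fy']),float(c['cy'])],[0,0,1]])
def slopes(c,uv):
    uv=np.array(uv,float).reshape(-1,1,2)
    return cv2.undistortPoints(uv,K(c),np.array([float(c['k1']),0,0,0])).reshape(-1,2)
def ray(c,uv):
    s=slopes(c,uv); T=np.array(c['camera_from_world']); R=T[:3,:3]; t=T[:3,3]
    d=np.c_[s[:,0],-s[:,1],-np.ones(len(s))]@R
    d/=np.linalg.norm(d,axis=1)[:,None]
    return -R.T@t, d
def onz(c,uv,z):
    o,d=ray(c,uv); return o+d*((z-o[2])/d[:,2])[:,None]
def pts(c,uv,depth):
    s=slopes(c,uv); T=np.array(c['camera_from_world']); R=T[:3,:3]; t=T[:3,3]
    depth=np.asarray(depth,float)
    P=np.c_[s[:,0]*depth,-s[:,1]*depth,-depth]
    return (P-t)@R
def cloud(c,mask,d):
    m=mask&(d>0); v,u=np.nonzero(m); return pts(c,np.c_[u,v],d[v,u]),np.c_[u,v]
def proj(c,P):
    T=np.array(c['camera_from_world']); P=np.atleast_2d(P)
    q=P@T[:3,:3].T+T[:3,3]; x=q[:,0]/-q[:,2]; y=-q[:,1]/-q[:,2]; r=1+float(c['k1'])*(x*x+y*y)
    return np.c_[float(c['fx'])*x*r+float(c['cx']),float(c['fy'])*y*r+float(c['cy'])]
def two(c1,a,c2,b):
    o1,d1=ray(c1,a);o2,d2=ray(c2,b);d1=d1[0];d2=d2[0]
    A=np.c_[d1,-d2]; s=np.linalg.lstsq(A,o2-o1,rcond=None)[0]
    p,q=o1+s[0]*d1,o2+s[1]*d2; return (p+q)/2,np.linalg.norm(p-q)
E
python3 - <<'E'
from h import *
S=load("scene");T=load("top")
a=cv2.resize(S['p'][185:345,100:300],None,fx=4,fy=4,interpolation=cv2.INTER_CUBIC)
cv2.imwrite("pics/sc1.png",a[:600,:800,::-1])
a=cv2.resize(T['p'][175:265,290:470],None,fx=4.4,fy=4.4,interpolation=cv2.INTER_CUBIC)
cv2.imwrite("pics/tc1.png",a[:,:,::-1])
for n,c in(("scene",S),("top",T)):
    p=c['p'].astype(int);d=c['d']
    dark=(p.sum(2)<110)
    box=np.zeros(dark.shape,bool)
    if n=="scene": box[190:230,210:250]=1
    else: box[220:250,300:330]=1
    P,uv=cloud(c,dark&box,d)
    print(n,len(P)); 
    P=P[P[:,2]>100]; print(len(P),P.min(0),P.max(0),P.mean(0))
for c,b in((S,(280,310,142,168)),(T,(225,247,392,418))):
    m=np.zeros(c['d'].shape,bool);m[b[0]:b[1],b[2]:b[3]]=1
    P,uv=cloud(c,m,c['d']);k=P[:,2]>15;P=P[k];print(len(P),P.min(0),P.max(0),P.mean(0)); t=P[P[:,2]>85]; print(len(t),t.min(0),t.max(0),t.mean(0))
E
```

```text
scene 89
89 [527.45396389 -36.23132284 143.70641286] [591.97603506 -18.01765644 175.07433603] [547.81569719 -28.85961088 157.91233511]
top 39
39 [528.30942367 -32.75331878 143.97004785] [548.27405273  -8.69238925 172.78576455] [540.21812407 -20.59552387 159.02903218]
367 [ 525.34736319 -275.91695398   15.67132966] [ 559.13154523 -242.41080867   93.83060989] [ 548.37654899 -261.41602756   62.75602403]
58 [ 530.31701661 -272.76224629   85.14173587] [ 551.27517128 -247.53549781   93.83060989] [ 541.00116602 -259.66154062   87.97612553]
228 [ 521.530745   -271.47006214   15.01119226] [ 554.92186158 -239.15674295   91.49952163] [ 537.04778155 -251.22455143   69.79574269]
59 [ 526.8854427  -267.57068796   85.12150816] [ 549.04936348 -242.67935675   91.49952163] [ 538.43133341 -256.39411013   87.05045616]
```

View pics/sc1.png

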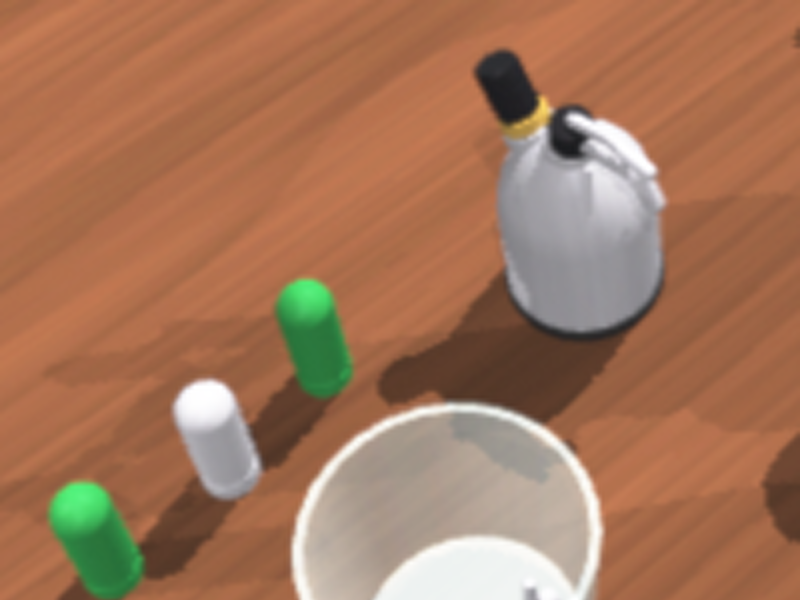

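View pics/tc1.png

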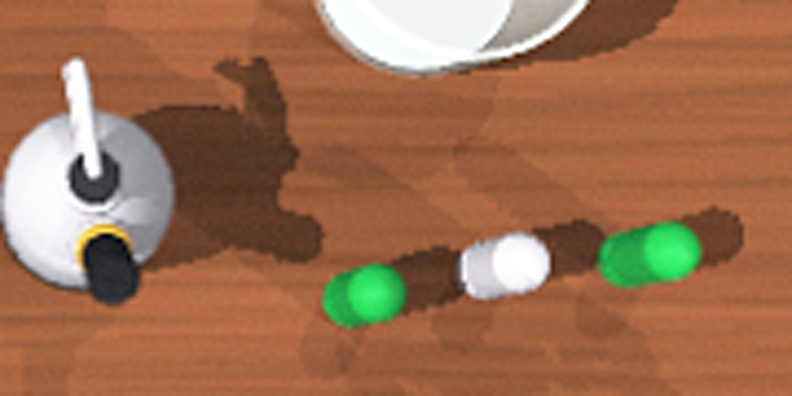

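The crops confirm the choice: only the plain metal sleeve between the two green ones fits charger_center. The cap is the black cylinder above the yellow collar. Next I'll fit the siphon centre and inlet yaw from the depth points.

```bash
python3 - <<'E'
from h import *
from scipy.optimize import least_squares
S=load("scene");T=load("top")
for n,c,b,cb in(("scene",S,(190,270,215,272),(196,216,216,236)),("top",T,(190,250,285,335),(226,248,303,325))):
    m=np.zeros(c['d'].shape,bool);m[b[0]:b[1],b[2]:b[3]]=1
    P,uv=cloud(c,m,c['d'])
    body=P[(P[:,2]>20)&(P[:,2]<85)]
    f=least_squares(lambda q:np.hypot(body[:,0]-q[0],body[:,1]-q[1])-48,[580,-20],loss='soft_l1')
    print(n,"body",len(body),f.x,np.abs(f.fun).mean())
    dark=c['p'].astype(int).sum(2)<140
    m=np.zeros(dark.shape,bool);m[cb[0]:cb[1],cb[2]:cb[3]]=1
    C,cu=cloud(c,m&dark,c['d']);C=C[C[:,2]>140]
    print("cap",len(C),C.mean(0),C.min(0),C.max(0))
    g=0.45
    # axis direction through yaw, cylinder r14 plus axis passing lateral offset free
    def res(q):
        yaw=q[2];a=np.array([-np.sin(g)*np.cos(yaw),-np.sin(g)*np.sin(yaw),np.cos(g)])
        o=np.array([q[0],q[1],155.2]);w=C-o;s=w@a
        rad=np.linalg.norm(w-np.outer(s,a),axis=1)
        # nearest of side or end
        side=rad-14; end=s-18
        return np.where(np.abs(side)<np.abs(end),side,end)
    for y0 in(0,0.3,-.3):
        r=least_squares(res,[535,-22,y0],loss='soft_l1');print(r.x,np.abs(r.fun).mean())
    # cap axis yaw from siphon center to cap
    # lever: bright narrow? points z>150 light
    # foot contour check
    print("yaw from centre", np.arctan2(-(r.x[1]-f.x[1]),-(r.x[0]-f.x[0])),np.hypot(*(r.x[:2]-f.x)))
# triangulated cap top via silhouettes
E
```

```text
scene body 576 [575.83924874 -15.37176   ] 0.8538329195324443
cap 122 [538.94649394 -26.92397113 160.10386318] [524.89024354 -36.95756882 143.70641286] [549.4414103  -13.15376361 177.99837297]
[ 5.28515272e+02 -2.25692479e+01  2.18465368e-01] 1.3370258361407832
[ 5.28515272e+02 -2.25692430e+01  2.18467162e-01] 1.3370259318696496
[ 5.28515267e+02 -2.25692705e+01  2.18457843e-01] 1.3370254225745908
yaw from centre 0.15093345463296723 47.86818764665854
top body 41 [575.98555499 -12.90624003] 0.12773120283861616
cap 86 [533.87014974 -20.45923114 164.69816259] [514.96803637 -32.83650437 142.55925903] [548.27405273  -8.69238925 177.63347109]
[ 5.28763903e+02 -2.06842320e+01  2.23471478e-01] 0.8436067964382157
[ 5.28763903e+02 -2.06842312e+01  2.23470523e-01] 0.8436067078608146
[ 5.28763905e+02 -2.06842393e+01  2.23479958e-01] 0.8436075702182393
yaw from centre 0.16324679367501993 47.85793017641882
```

```bash
cat >> h.py <<'E'
from scipy.spatial.transform import Rotation as Ro
def axis(yaw,g=.45): return np.array([-np.sin(g)*np.cos(yaw),-np.sin(g)*np.sin(yaw),np.cos(g)])
def Rtool(y,x):
    y=np.array(y,float)/np.linalg.norm(y); x=np.array(x,float); x=x-(x@y)*y; x/=np.linalg.norm(x)
    return np.c_[x,y,np.cross(x,y)]
def delta(s,pos,R):
    Rc=Ro.from_quat(s['orientation']); rv=(Ro.from_matrix(R)*Rc.inv()).as_rotvec(degrees=True)
    print("shift",np.round(np.array(pos)-s['ee_pos'],1),"rotvec",np.round(rv,1),"|",np.round(np.linalg.norm(rv),1))
E
python3 - <<'E'
from h import *
from workcell import robot
s=robot.get_state()
print(Ro.from_quat(s['orientation']).as_matrix().round(3))
a=axis(.18); seat=np.array([542.5,-20.1,130])
for sx in(1,-1):
    delta(s,seat+a*170,Rtool(-a,[-sx*np.sin(.18),sx*np.cos(.18),0]))
T=load("top");S=load("scene")
# bucket, others
P,uv=cloud(T,np.ones(T['d'].shape,bool),T['d'])
k=(P[:,0]>560)&(P[:,0]<820)&(P[:,1]<-130)&(P[:,1]>-350)&(P[:,2]>110); print("bucket",P[k].min(0),P[k].max(0))
k=(P[:,0]>450)&(P[:,0]<600)&(P[:,1]<-130)&(P[:,1]>-400)&(P[:,2]>20)
p=T['p'][uv[:,1],uv[:,0]].astype(int); g=k&(p[:,1]>p[:,0]+40); 
for lo,hi in((-400,-265),(-255,-100)):
    q=P[g&(P[:,1]>lo)&(P[:,1]<hi)]; print("green",q.min(0),q.max(0))
E
```

```text
[[ 0.374 -0.001  0.927]
 [-0.927  0.001  0.374]
 [-0.001 -1.    -0.   ]]
shift [226.5 568.9  52.5] rotvec [-36.3 -10.6 164.3] | 168.6
shift [226.5 568.9  52.5] rotvec [  7.1 -24.8 -11.5] | 28.3
bucket [ 644.53090469 -297.71643138  110.01979668] [ 806.33205243 -141.98407729  208.37690314]
green [ 529.34254018 -356.57424933   21.29020738] [ 561.29314238 -326.56937124   91.47675034]
green [ 505.32217703 -189.66540711   20.25521233] [ 537.31616785 -158.63927749   91.38768612]
```

```bash
python3 -m creep '[{"tz":30,"ty":20},{"tz":30,"ty":40,"tx":10},{"tx":20,"ty":50,"rx":0.7,"ry":-2.5,"rz":-1.2},{"tx":24,"ty":50,"rx":0.7,"ry":-2.5,"rz":-1.2},{"tx":24,"ty":50,"rx":0.7,"ry":-2.5,"rz":-1.2},{"tx":24,"ty":50,"rx":0.7,"ry":-2.5,"rz":-1.2},{"tx":24,"ty":50,"rx":0.7,"ry":-2.5,"rz":-1.2},{"tx":24,"ty":50,"rx":0.7,"ry":-2.5,"rz":-1.2},{"tx":24,"ty":50,"rx":0.7,"ry":-2.5,"rz":-1.2},{"tx":24,"ty":50,"rx":0.7,"ry":-2.5,"rz":-1.2},{"tx":24,"ty":50,"rx":0.7,"ry":-2.5,"rz":-1.2},{"tx":4,"ty":59,"rx":0.7,"ry":-2.5,"rz":-1.2}]'
python3 -m creep '[{}]'
python3 - <<'E'
from h import *
from workcell import robot
s=robot.get_state(); print(s['ft_force'],s['joint_positions'])
a=axis(.18); seat=np.array([542.5,-20.1,130])
delta(s,seat+a*170,Rtool(-a,[np.sin(.18),-np.cos(.18),0]))
c=robot.get_calibration("wrist"); p,d=robot.read_camera("wrist")
np.savez("wrist1.npz",p=p,d=d,**{k:np.array(v) for k,v in c.items()})
cv2.imwrite("pics/wrist1.png",p[:,:,::-1])
E
```

```text
[ 0.5488938   0.02892706 -0.63446463] [ 1.12117713  0.62915526  0.0384574   1.51815384 -0.02694828  0.99629168
 -0.0200122 ]
shift [226.5 568.9  52.5] rotvec [  7.1 -24.8 -11.5] | 28.3$[0]: bad value
$[0]: bad value
```

View pics/wrist1.png

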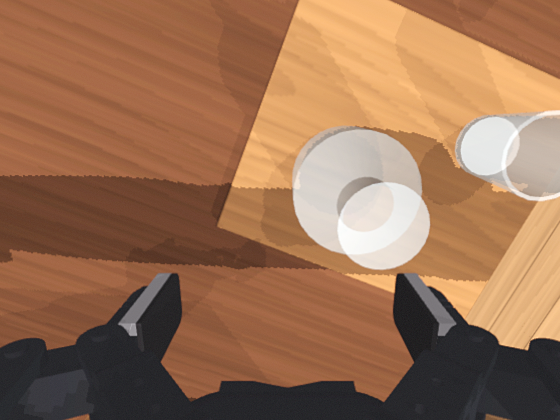

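The arm hasn't moved, because both calls were refused. I'll try rows with every key filled in.

```bash
python3 -m creep '[{"tx":0,"ty":20,"tz":30,"rx":0,"ry":0,"rz":0,"hand":0},{"tx":10,"ty":40,"tz":30,"rx":0,"ry":0,"rz":0,"hand":0}]'
```

```text
clock: 0.45
ee_pos: [252.1, -543.1, 291.2]
orientation: [0.586, -0.397, 0.396, -0.585]
ft_force: [0.8, 1.2, 0.3]
grip_width: 0.999
```

```bash
python3 -m creep '[{"tx":20,"ty":50,"tz":0,"rx":0.7,"ry":-2.5,"rz":-1.2,"hand":0},{"tx":22,"ty":50,"tz":0,"rx":0.7,"ry":-2.5,"rz":-1.2,"hand":0},{"tx":22,"ty":50,"tz":0,"rx":0.7,"ry":-2.5,"rz":-1.2,"hand":0},{"tx":22,"ty":50,"tz":0,"rx":0.7,"ry":-2.5,"rz":-1.2,"hand":0},{"tx":22,"ty":50,"tz":0,"rx":0.7,"ry":-2.5,"rz":-1.2,"hand":0},{"tx":22,"ty":50,"tz":0,"rx":0.7,"ry":-2.5,"rz":-1.2,"hand":0},{"tx":22,"ty":50,"tz":0,"rx":0.7,"ry":-2.5,"rz":-1.2,"hand":0},{"tx":22,"ty":50,"tz":0,"rx":0.7,"ry":-2.5,"rz":-1.2,"hand":0},{"tx":22,"ty":50,"tz":0,"rx":0.7,"ry":-2.5,"rz":-1.2,"hand":0},{"tx":22,"ty":60,"tz":0,"rx":0.7,"ry":-2.5,"rz":-1.2,"hand":0},{"tx":0,"ty":0,"tz":0,"rx":0,"ry":0,"rz":0,"hand":0}]'
cat > snap.py <<'E'
import sys
from h import *
from workcell import robot
n,i=sys.argv[1],sys.argv[2]
s=robot.get_state()
c=robot.get_calibration(n); p,d=robot.read_camera(n)
np.savez(f"{n}{i}.npz",p=p,d=d,ee=s['ee_pos'],q=s['orientation'],**{k:np.array(v) for k,v in c.items()})
cv2.imwrite(f"pics/{n}{i}.png",p[:,:,::-1])
print(s['ee_pos'].round(1),s['ft_force'].round(1),s['joint_positions'].round(2),s['grip_width'])
E
python3 snap.py wrist 2; python3 - <<'E'
from h import *
from workcell import robot
s=robot.get_state()
a=axis(.18); seat=np.array([542.5,-20.1,130])
delta(s,seat+a*170,Rtool(-a,[np.sin(.18),-np.cos(.18),0]))
E
```

```text
clock: 1.82
ee_pos: [470.9, -27.8, 291.3]
orientation: [-0.408, 0.339, -0.543, 0.651]
ft_force: [-0.4, -0.3, -0.5]
grip_width: 1.0
[470.9 -27.8 291.3] [-0.4 -0.3 -0.5] [ 0.3   0.13 -0.24  2.28 -0.26  0.3  -1.09] 0.9999121437079265
shift [-1.  -2.4 -8.2] rotvec [0.1 0.1 0.1] | 0.2
```

View pics/wrist2.png

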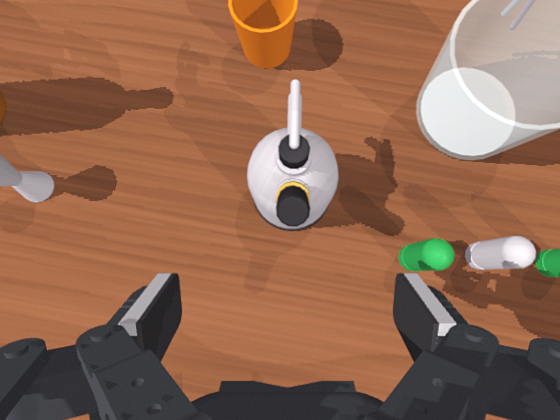

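The siphon, lever and cap line up on column ~294, with the cap end at (293,211), the lever tip at (296,85) and the charger at right (500,253). The yaw estimate of about 0.18 looks right, so I'll refine it with wrist depth.

```bash
cat > capfit.py <<'E'
import sys
from h import *
from scipy.optimize import least_squares
c=load("wrist",sys.argv[1]); x0,x1,y0,y1=map(int,sys.argv[2:6])
dark=c['p'].astype(int).max(2)<75
m=np.zeros(dark.shape,bool);m[y0:y1,x0:x1]=1
C,_=cloud(c,m&dark,c['d']); C=C[(C[:,2]>138)&(C[:,2]<190)]
print(len(C),C.mean(0).round(1),C.max(0).round(1))
v,u=np.nonzero(m&dark); print("px cols",u.min(),u.max(),"rows",v.min(),v.max())
for yaw in(None,.18):
    def res(q):
        y=q[2] if yaw is None else yaw
        a=axis(y);w=C-np.array([q[0],q[1],155.2]);s=w@a
        side=np.linalg.norm(w-np.outer(s,a),axis=1)-14;end=s-18
        return np.where(np.abs(side)<np.abs(end),side,end)
    r=least_squares(res,[529,-22,.18],loss='soft_l1');print(r.x.round(3),np.abs(r.fun).mean().round(2))
E
python3 capfit.py 2 270 316 184 230
python3 - <<'E'
from h import *
c=load("wrist",2)
# lever tip and cap end vs centre: rays
print("lever tip @z158",onz(c,[[296,84]],158)," knob@165",onz(c,[[293,150]],165)," cap end centre",onz(c,[[293,211]],171.4))
m=np.zeros(c['d'].shape,bool);m[130:235,245:345]=1
P,_=cloud(c,m,c['d']);b=P[(P[:,2]>20)&(P[:,2]<85)]
from scipy.optimize import least_squares
f=least_squares(lambda q:np.hypot(b[:,0]-q[0],b[:,1]-q[1])-48,[576,-14],loss='soft_l1');print("body",len(b),f.x,np.abs(f.fun).mean())
k=c['p'].astype(int)
m=np.zeros(c['d'].shape,bool);m[235:275,465:540]=1
P,_=cloud(c,m,c['d']);P=P[P[:,2]>20];print("charger",P.min(0),P.max(0)); 
def cyl(q):
    return np.hypot(P[:,0]-q[0],P[:,1]-q[1])-17
P=P[P[:,2]<72];f=least_squares(cyl,[540,-257],loss='soft_l1');print(f.x,np.abs(f.fun).mean())
E
```

```text
1034 [526.9 -22.  170. ] [548.3  -9.5 177.6]
px cols 270 315 rows 186 229
[ 5.30403e+02 -2.04610e+01  1.54000e-01] 0.51
[ 5.30396e+02 -2.04260e+01  1.80000e-01] 0.52
lever tip @z158 [[637.50350063  -5.14073124 158.        ]]  knob@165 [[574.68236497 -13.77783002 165.        ]]  cap end centre [[522.73667874 -23.12712464 171.4       ]]
body 348 [577.48866466 -13.0321351 ] 0.11382073616587948
charger [ 523.63939378 -272.42198418   20.02017804] [ 557.40732202 -239.12155757   92.33910199]
[ 540.85113903 -257.07527541] 0.29582702816754236
```

```bash
python3 - <<'E'
from h import *
from workcell import robot
s=robot.get_state()
a=axis(.16); cc=np.array([530,-20.7,155.2]); R=Rtool(-a,[np.sin(.16),-np.cos(.16),0])
print(a); delta(s,cc+a*50,R); delta(s,cc-a*16,R)
E
```

```text
[-0.42940984 -0.06929793  0.9004471 ]
shift [ 37.8   6.8 -91. ] rotvec [ 0.1  0.1 -1. ] | 1.0
shift [  66.1   11.4 -150.5] rotvec [ 0.1  0.1 -1. ] | 1.0
```

```bash
python3 -m creep '[{"tx":10,"ty":2,"tz":-24,"rx":0,"ry":0,"rz":-1,"hand":0},{"tx":10,"ty":2,"tz":-24,"rx":0,"ry":0,"rz":0,"hand":0},{"tx":10,"ty":2,"tz":-24,"rx":0,"ry":0,"rz":0,"hand":0},{"tx":8,"ty":1,"tz":-19,"rx":0,"ry":0,"rz":0,"hand":0},{"tx":0,"ty":0,"tz":0,"rx":0,"ry":0,"rz":0,"hand":0},{"tx":0,"ty":0,"tz":0,"rx":0,"ry":0,"rz":0,"hand":0}]'
python3 snap.py wrist 3; python3 -c "
from h import *
c=load('wrist',3); a=axis(.16)
print(proj(c,np.array([530,-20.7,155.2])+a*18))"
```

```text
clock: 2.62
ee_pos: [498.3, -26.5, 224.2]
orientation: [-0.403, 0.357, -0.544, 0.644]
ft_force: [-0.4, -0.3, 0.8]
grip_width: 0.998
[498.3 -26.5 224.2] [-0.4 -0.3  0.8] [-0.13  0.31  0.27  2.32 -1.1   0.23 -0.27] 0.9982039944831448
[[287.66053177 234.66330757]]
```

View pics/wrist3.png

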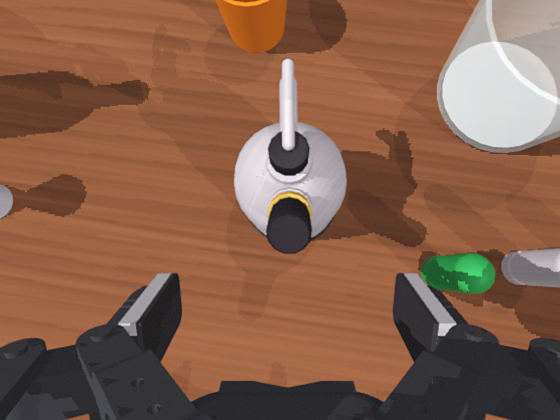

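The last step stopped at a wrist joint limit: j6 is at 0.23 and j5 at -1.1. A tool tilt along the inlet axis isn't reachable there. I'll identify the kinematics so I can pick a feasible tilt; the jaw axis stays horizontal, so the pitch can be chosen freely.

```bash
cat > kin.py <<'E'
import numpy as np
from scipy.spatial.transform import Rotation as Ro
from scipy.optimize import least_squares
lo=np.array([-3.06,-.37,-1.25,.18,-1.1,.23,-2.94]);hi=np.array([3.06,2.12,1.32,2.47,4.24,1.98,2.94])
def fk(q,p,sg=(-1,-1,-1,-1)):
    h,L1,L2,L3,e1,e2=p[:6]
    z=lambda t:Ro.from_euler('z',t); y=lambda t:Ro.from_euler('y',t)
    R=z(sg[0]*q[0])*y(q[1]); x=np.array([0,0,h])+R.apply([e1,0,L1])
    R=R*z(sg[1]*q[2])*y(q[3]); x=x+R.apply([e2,0,L2])
    R=R*z(sg[2]*q[4])*y(q[5]); x=x+R.apply([0,0,L3])
    R=R*z(sg[3]*q[6]); return x,R
E
python3 - <<'E'
from kin import *
from workcell import robot
import itertools
s=robot.get_state()
D=[([1.12120385,0.62934202,0.03848751,1.51839794,-0.02704125,0.99631118,-0.01998995],[243.16,-602.11,230.38],[-0.58579427,0.39604827,-0.3949043,0.58655044]),
 ([.30,.13,-.24,2.28,-.26,.30,-1.09],[470.9,-27.8,291.3],[-0.408,0.339,-0.543,0.651]),
 (s['joint_positions'],s['ee_pos'],s['orientation'])]
for q in D[2:]: print(np.round(q[0],3))
w=[1,.15,1]
for sg in itertools.product((-1,1),repeat=4):
    def res(p):
        out=[]
        T=Ro.from_rotvec(p[6:9])
        for (q,x,o),k in zip(D,w):
            X,R=fk(q,p,sg); out+=[k*(X-x),k*200*((R*T).inv()*Ro.from_quat(o)).as_rotvec()]
        return np.concatenate(out)
    best=min((least_squares(res,np.r_[340,455,455,230,0,0,r0]) for r0 in ([-1.57,0,0],[-1.2,1.2,-1.2],[-1.2,-1.2,1.2],[0,2.2,-2.2])),key=lambda r:r.cost)
    print(sg,round(best.cost,1),best.x.round(2))
E
```

```text
[-0.133  0.305  0.269  2.318 -1.1    0.233 -0.269]
(-1, -1, -1, -1) 564.3 [834.07 273.19 547.05 329.97 130.36 134.81  -0.   -11.11 -11.11]
(-1, -1, -1, 1) 4635.2 [ 8.3407e+02  2.7319e+02  5.4705e+02  3.2997e+02  1.3036e+02  1.3481e+02
  3.2000e-01 -2.0500e+00 -2.0500e+00]
(-1, -1, 1, -1) 47311.4 [418.4  262.95 373.19  62.56 226.17   2.24  -1.44   2.94   2.17]
(-1, -1, 1, 1) 71277.2 [418.4  262.95 373.19  62.56 226.17   2.24   1.11  -1.58  -1.08]
(-1, 1, -1, -1) 3396.9 [-4.6455e+02  3.8522e+02  6.7050e+01 -4.0488e+02  2.9609e+02 -2.2609e+02
 -4.5000e-01  2.2000e+00  2.2400e+00]
(-1, 1, -1, 1) 9621.8 [-464.55  385.22   67.05 -404.88  296.09 -226.09    0.72   -1.91   -2.05]
(-1, 1, 1, -1) 73358.0 [-1.47824e+03  1.33577e+03 -2.80860e+02  7.03800e+01 -2.02850e+02
 -4.59160e+02  1.07000e+00 -1.42000e+00 -1.35000e+00]
(-1, 1, 1, 1) 100131.6 [-1.47824e+03  1.33577e+03 -2.80860e+02  7.03800e+01 -2.02850e+02
 -4.59160e+02  1.24000e+00 -1.20000e+00 -1.13000e+00]
(1, -1, -1, -1) 161152.1 [ 9.68150e+03 -2.21567e+03  2.57496e+03  4.43512e+03 -6.80300e+01
  2.22556e+03  8.10000e-01 -1.60000e+00 -1.
[... 311 characters left out ...]
) 117436.8 [ 6.36859e+03 -4.30974e+03  1.03238e+03 -2.18200e+01  2.20690e+03
  9.82810e+02 -2.01600e+01  1.08400e+01  4.98000e+00]
(1, 1, -1, -1) 134368.2 [-5.17220e+03  1.91230e+03 -2.49078e+03  1.08270e+02 -9.97980e+02
 -2.42011e+03 -1.90000e+00  2.34000e+00  2.39000e+00]
(1, 1, -1, 1) 115351.5 [-5.17220e+03  1.91230e+03 -2.49078e+03  1.08270e+02 -9.97980e+02
 -2.42011e+03 -2.44000e+00  2.20000e+00  2.37000e+00]
(1, 1, 1, -1) 78827.4 [-7.78837e+03 -9.33800e+01 -3.73639e+03 -3.81814e+03  1.06287e+03
 -3.43406e+03  1.45000e+00 -7.10000e-01 -5.70000e-01]
(1, 1, 1, 1) 80096.6 [-7.78837e+03 -9.33800e+01 -3.73639e+03 -3.81814e+03  1.06287e+03
 -3.43406e+03  1.53000e+00 -4.70000e-01 -3.30000e-01]
```

```bash
cat > log.py <<'E'
import json
from workcell import robot
s=robot.get_state()
open("log.jsonl","a").write(json.dumps({k:[float(x) for x in s[k]] for k in("joint_positions","ee_pos","orientation")})+"\n")
print(s['joint_positions'].round(3), s['ee_pos'].round(1))
E
python3 log.py
python3 -m creep '[{"tx":0,"ty":0,"tz":30,"rx":-1,"ry":6,"rz":0,"hand":0},{"tx":0,"ty":0,"tz":20,"rx":-1,"ry":6,"rz":0,"hand":0},{"tx":0,"ty":0,"tz":0,"rx":0,"ry":0,"rz":0,"hand":0}]' >/dev/null
python3 log.py
python3 -m creep '[{"tx":0,"ty":0,"tz":0,"rx":-1,"ry":6,"rz":0,"hand":0},{"tx":0,"ty":0,"tz":0,"rx":-1,"ry":7,"rz":0,"hand":0},{"tx":0,"ty":0,"tz":0,"rx":0,"ry":0,"rz":0,"hand":0}]'
python3 log.py
python3 -m creep '[{"tx":25,"ty":10,"tz":-20,"rx":0,"ry":0,"rz":8,"hand":0},{"tx":25,"ty":10,"tz":-20,"rx":0,"ry":0,"rz":8,"hand":0},{"tx":0,"ty":0,"tz":0,"rx":0,"ry":0,"rz":0,"hand":0}]' >/dev/null
python3 log.py
python3 -m creep '[{"tx":-15,"ty":-25,"tz":10,"rx":0,"ry":0,"rz":-10,"hand":0},{"tx":-15,"ty":-25,"tz":10,"rx":8,"ry":0,"rz":-6,"hand":0},{"tx":0,"ty":0,"tz":0,"rx":0,"ry":0,"rz":0,"hand":0}]' 
python3 log.py
```

```text
[-0.133  0.305  0.269  2.318 -1.1    0.233 -0.269] [498.3 -26.3 224.4]
[-0.465  0.321  0.664  2.118 -0.593  0.581 -0.791] [506.3 -18.5 264.2]
clock: 3.42
ee_pos: [504.5, -18.1, 260.7]
orientation: [-0.515, 0.458, -0.46, 0.559]
ft_force: [-0.1, 0.6, -0.4]
grip_width: 0.999
[-0.498  0.447  0.734  1.927 -0.452  0.89  -0.944] [504.5 -18.1 260.7]
[-0.407  0.554  0.594  1.842 -0.478  0.864 -0.704] [552.3   1.9 219.9]
clock: 4.18
ee_pos: [520.9, -56.2, 243.3]
orientation: [-0.47, 0.49, -0.435, 0.592]
ft_force: [-0.8, 0.4, 1.0]
grip_width: 0.997
[-0.244  0.494  0.625  1.892 -0.597  0.936 -0.726] [520.9 -56.2 243.3]
```

```bash
cat > fitkin.py <<'E'
from kin import *
import json
D=[([1.12120385,0.62934202,0.03848751,1.51839794,-0.02704125,0.99631118,-0.01998995],[243.16,-602.11,230.38],[-0.58579427,0.39604827,-0.3949043,0.58655044])]
for l in open("log.jsonl"):
    j=json.loads(l); D.append((j["joint_positions"],j["ee_pos"],j["orientation"]))
def fk2(q,p):
    z=lambda t:Ro.from_euler('z',t); y=lambda t:Ro.from_euler('y',t)
    R=z(-q[0]+p[16])*y(q[1]); x=np.array([0,0,p[0]])+R.apply([p[4],p[10],p[1]])
    R=R*z(-q[2])*y(q[3]); x=x+R.apply([p[5],p[11],p[2]])
    R=R*z(-q[4])*y(q[5]); x=x+R.apply([p[9],p[12],p[3]])
    R=R*z(-q[6]); x=x+R.apply([p[13],p[14],0]); return x,R*Ro.from_rotvec(p[6:9])
free=[0,1,2,3,4,5,6,7,8,9,10,11,12,13,14,16]
def res(v):
    p=np.zeros(17);p[free]=v;o=[]
    for q,x,t in D:
        X,R=fk2(q,p);o+=[X-x,300*(R.inv()*Ro.from_quat(t)).as_rotvec()]
    reg=0.01*p[[4,5,9,10,11,12,13,14]]
    return np.concatenate(o+[reg])
v0=np.array([340,455,455,230,0,0,-1.2,-1.2,1.2,0,0,0,0,0,0,0])
b=None
for r0 in([0,-1.57,1.57],[-1.2,-1.2,1.2],[-1.2,1.2,-1.2],[-1.57,0,0],[0,2.2,-2.2],[2.2,0,0]):
    v0[6:9]=r0; r=least_squares(res,v0)
    if b is None or r.cost<b.cost:b=r
p=np.zeros(17);p[free]=b.x
if __name__=="__main__":
    print(b.cost,p.round(2)); print(b.fun[:6*len(D)].reshape(-1,6).round(1)); np.save("kp.npy",p)
E
python3 fitkin.py
```

```text
0.01972483956329838 [ 3.3622e+02  5.5907e+02  3.8214e+02  3.4989e+02  1.0000e-02 -0.0000e+00
 -0.0000e+00 -2.2200e+00 -2.2200e+00 -2.0000e-02 -1.1470e+01 -1.6200e+01
 -3.6000e-01  1.0000e-02  1.0000e-02  0.0000e+00 -0.0000e+00]
[[ 0. -0.  0.  0. -0. -0.]
 [-0.  0. -0.  0.  0.  0.]
 [ 0. -0.  0.  0.  0.  0.]
 [-0. -0. -0.  0. -0. -0.]
 [-0.  0. -0.  0. -0. -0.]
 [ 0.  0. -0. -0. -0. -0.]]
```

The kinematic model fits to under 0.1 mm. Next I'll check which tool tilts and rolls are reachable at the cap and for the insertion.

```bash
cat > ik.py <<'E'
from kin import *
p=np.load("kp.npy")
from fitkin import fk2
m=0.03
def ik(pos,R,seeds):
    Rt=Ro.from_matrix(R); out=[]
    for q0 in seeds:
        f=lambda q:(lambda X:np.r_[X[0]-pos,300*(X[1].inv()*Rt).as_rotvec(),0.0*q])(fk2(q,p))
        r=least_squares(f,np.clip(q0,lo+m+.01,hi-m-.01),bounds=(lo+m,hi-m),max_nfev=60)
        if r.cost<.05: out.append(r.x)
    return out
E
cat > feas.py <<'E'
from ik import *
from h import axis,Rtool
from workcell import robot
q0=robot.get_state()['joint_positions']
rng=np.random.default_rng(0)
seeds=[q0]+[rng.uniform(lo,hi) for _ in range(25)]
yaw=.16;a=axis(yaw);cc=np.array([530,-20.7,155.2]);seat=cc-28*a
for tau in(.45,.3,.15,0,-.15):
    y=-axis(yaw,tau)
    for sx in(1,-1):
        R=Rtool(y,[sx*np.sin(yaw),-sx*np.cos(yaw),0])
        for nm,g in(("cap",seat+34*a),("capout",seat+75*a),("chg_in",seat+70*a),("chg_out",seat+115*a)):
            s=ik(g+19*y,R,seeds)
            if s:
                s.sort(key=lambda q:np.abs(q-q0).max()); print(tau,sx,nm,len(s),s[0].round(2))
            else: print(tau,sx,nm,0)
E
python3 feas.py
```

```text
0.45 1 cap 8 [ 0.46  0.57 -0.59  2.32  2.06  0.26  2.87]
0.45 1 capout 0
0.45 1 chg_in 0
0.45 1 chg_out 7 [ 0.7   0.41 -0.85  2.32  1.28  0.26 -2.66]
0.45 -1 cap 12 [ 0.79  0.8  -1.18  2.31  1.73  0.68  0.09]
0.45 -1 capout 8 [ 0.85  0.68 -1.2   2.32  1.59  0.6   0.2 ]
0.45 -1 chg_in 8 [ 0.84  0.7  -1.2   2.32  1.61  0.61  0.18]
0.45 -1 chg_out 8 [ 0.7   0.41 -0.85  2.32  1.28  0.26  0.48]
0.3 1 cap 7 [ 0.43  0.56 -0.58  2.19  1.05  0.3  -2.44]
0.3 1 capout 14 [-0.41  0.49  0.62  2.22 -1.07  0.41 -0.32]
0.3 1 chg_in 14 [-0.39  0.49  0.58  2.22 -1.07  0.39 -0.32]
0.3 1 chg_out 14 [-0.64  0.49  0.96  2.23 -1.06  0.58 -0.3 ]
0.3 -1 cap 10 [ 0.38  0.55 -0.5   2.19  0.97  0.26  0.78]
0.3 -1 capout 12 [ 0.57  0.51 -0.76  2.2   0.94  0.4   0.81]
0.3 -1 chg_in 12 [ 0.61  0.54 -0.82  2.2   1.02  0.43  0.73]
0.3 -1 chg_out 12 [ 0.72  0.46 -0.93  2.19  0.83  0.48  0.91]
0.15 1 cap 14 [-0.37  0.6   0.56  2.09 -0.77  0.5  -0.66]
0.15 1 capout 14 [-0.42  0.52  0.62  2.1  -0.67  0.56 -0.74]
0.15 1 chg_in 14 [-0.41  0.53  0.61  2.1  -0.68  0.55 -0.72]
0.15 1 chg_out 14 [-0.44  0.43  0.63  2.1  -0.53
[... 519 characters left out ...]
5  1.93  0.81  0.89  0.94]
0 -1 capout 12 [ 0.62  0.69 -1.    1.94  0.73  0.92  0.99]
0 -1 chg_in 12 [ 0.62  0.7  -0.99  1.94  0.74  0.92  0.98]
0 -1 chg_out 11 [ 0.68  0.62 -1.04  1.95  0.66  0.96  1.04]
-0.15 1 cap 14 [-0.37  0.71  0.56  1.83 -0.42  0.88 -1.02]
-0.15 1 capout 14 [-0.39  0.64  0.58  1.85 -0.37  0.93 -1.04]
-0.15 1 chg_in 14 [-0.39  0.65  0.58  1.84 -0.37  0.92 -1.04]
-0.15 1 chg_out 14 [-0.43  0.57  0.63  1.86 -0.34  0.98 -1.05]
-0.15 -1 cap 12 [ 0.51  0.81 -0.91  1.8   0.69  1.07  1.04]
-0.15 -1 capout 12 [ 0.59  0.78 -1.03  1.82  0.69  1.15  1.01]
-0.15 -1 chg_in 12 [ 0.56  0.76 -0.96  1.82  0.65  1.11  1.05]
-0.15 -1 chg_out 11 [ 0.62  0.7  -1.03  1.83  0.61  1.16  1.07]
```

Plan: grip the cap with the tool 0.15 rad forward of vertical. The sleeve gets a 0.3 rad relative tilt, so insertion is also at 0.15.

```bash
cat > tgt.py <<'E'
from h import *
from workcell import robot
from ik import ik,fk2,lo,hi,p as KP
yaw=.16;a=axis(yaw);cc=np.array([530,-20.7,155.2]);seat=cc-28*a
def tool(tau,yaw=yaw): return Rtool(-axis(yaw,tau),[np.sin(yaw),-np.cos(yaw),0])
def tcp(g,R): return np.array(g)+19*R[:,1]
E
python3 - <<'E'
from tgt import *
s=robot.get_state();R=tool(.15); print(seat,a)
for k in(96,36): delta(s,tcp(seat+k*a,R),R)
E
```

```text
[542.02347559 -18.75965799 129.98748113] [-0.42940984 -0.06929793  0.9004471 ]
shift [-17.3  31.2 -45.6] rotvec [-9.1 -5.5  0.6] | 10.6
shift [  8.5  35.4 -99.6] rotvec [-9.1 -5.5  0.6] | 10.6
```

```bash
python3 -m creep '[{"tx":-8,"ty":15,"tz":0,"rx":-4.5,"ry":-2.7,"rz":0.3,"hand":0},{"tx":-9,"ty":16,"tz":-20,"rx":-4.6,"ry":-2.8,"rz":0.3,"hand":0},{"tx":0,"ty":0,"tz":-26,"rx":0,"ry":0,"rz":0,"hand":0},{"tx":0,"ty":0,"tz":0,"rx":0,"ry":0,"rz":0,"hand":0},{"tx":0,"ty":0,"tz":0,"rx":0,"ry":0,"rz":0,"hand":0}]'
python3 log.py; python3 snap.py wrist 4;  python3 - <<'E'
from tgt import *
s=robot.get_state();R=tool(.15)
for k in(96,36): delta(s,tcp(seat+k*a,R),R)
c=load("wrist",4); print(proj(c,cc+18*a))
E
```

```text
clock: 4.8
ee_pos: [506.5, -18.7, 196.6]
orientation: [-0.5, 0.42, -0.487, 0.58]
ft_force: [0.4, 0.1, 0.9]
grip_width: 1.0
[-0.438  0.483  0.624  2.09  -0.596  0.586 -0.797] [506.5 -18.7 196.6]
[506.5 -18.7 196.6] [0.4 0.1 0.9] [-0.44  0.48  0.62  2.09 -0.6   0.59 -0.8 ] 0.9999663195249646
shift [-3.3 -6.1  0.9] rotvec [ 0.  -0.2 -0.8] | 0.8
shift [ 22.5  -2.  -53.2] rotvec [ 0.  -0.2 -0.8] | 0.8
[[298.91069005 234.11933832]]
```

View pics/wrist4.png

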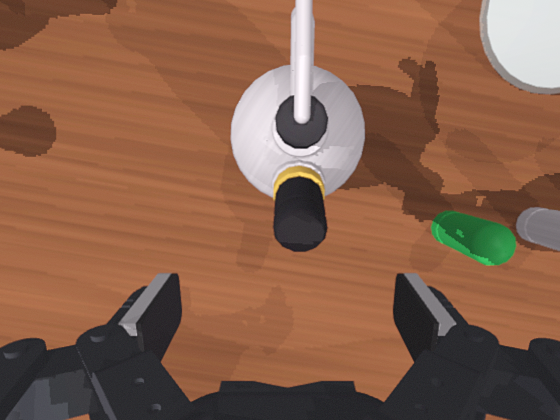

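```bash
python3 capfit.py 4 268 332 170 258
```

```text
3228 [531.7 -20.6 167. ] [549.9  -6.7 177.4]
px cols 274 326 rows 177 250
[ 5.30196e+02 -2.09660e+01  1.63000e-01] 0.43
[ 5.30191e+02 -2.09650e+01  1.80000e-01] 0.43
```

The close-up fit gives cap centre (530.2,-21.0) and yaw 0.163, which agrees with the plan. I'll go in and grip.

```bash
python3 -m creep '[{"tx":6,"ty":-2,"tz":-13,"rx":0,"ry":0,"rz":-0.8,"hand":0},{"tx":6,"ty":0,"tz":-13,"rx":0,"ry":0,"rz":0,"hand":0},{"tx":6,"ty":0,"tz":-13,"rx":0,"ry":0,"rz":0,"hand":0},{"tx":4.5,"ty":0,"tz":-14,"rx":0,"ry":0,"rz":0,"hand":0},{"tx":0,"ty":0,"tz":0,"rx":0,"ry":0,"rz":0,"hand":0},{"tx":0,"ty":0,"tz":0,"rx":0,"ry":0,"rz":0,"hand":0}]'
python3 snap.py wrist 5;  python3 - <<'E'
from tgt import *
s=robot.get_state();R=tool(.15)
for k in(36,): delta(s,tcp(seat+k*a,R),R)
E
```

```text
clock: 5.6
ee_pos: [528.7, -20.0, 142.6]
orientation: [-0.498, 0.424, -0.49, 0.576]
ft_force: [-1.2, -0.3, 0.5]
grip_width: 1.001
[528.7 -20.  142.6] [-1.2 -0.3  0.5] [-0.35  0.59  0.51  2.08 -0.71  0.49 -0.72] 1.0013603872110222
shift [ 0.5 -0.9  0.8] rotvec [ 0.  -0.3 -0.1] | 0.3
```

View pics/wrist5.png

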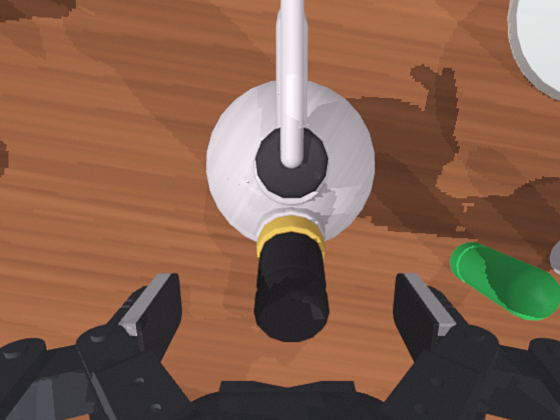

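The cap end at (291,310) is centred between the fingers at columns 180 and 395. I'll close.

```bash
python3 -m creep '[{"tx":0,"ty":-0.7,"tz":0.5,"rx":0,"ry":0,"rz":0,"hand":0.5},{"tx":0,"ty":0,"tz":0,"rx":0,"ry":0,"rz":0,"hand":1},{"tx":0,"ty":0,"tz":0,"rx":0,"ry":0,"rz":0,"hand":1},{"tx":0,"ty":0,"tz":0,"rx":0,"ry":0,"rz":0,"hand":1},{"tx":0,"ty":0,"tz":0,"rx":0,"ry":0,"rz":0,"hand":1},{"tx":0,"ty":0,"tz":0,"rx":0,"ry":0,"rz":0,"hand":1}]' 45
python3 snap.py wrist 6
```

```text
clock: 6.4
ee_pos: [528.9, -20.4, 143.3]
orientation: [-0.498, 0.424, -0.49, 0.577]
ft_force: [-0.3, 1.0, 3.0]
grip_width: 0.311
[528.9 -20.4 143.3] [-0.3  1.   3. ] [-0.35  0.59  0.51  2.08 -0.7   0.49 -0.71] 0.3112811662345259
```

View pics/wrist6.png

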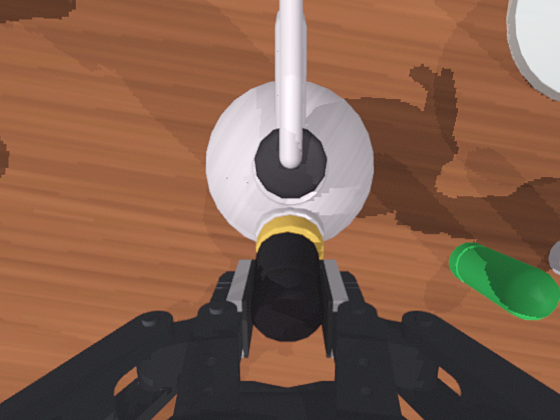

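Gripped: the opening is about 27 mm on a 28 mm cap. I'll pull along the inlet axis.

```bash
python3 -m creep '[{"tx":-1.7,"ty":-0.3,"tz":3.6,"rx":0,"ry":0,"rz":0,"hand":1},{"tx":-1.7,"ty":-0.3,"tz":3.6,"rx":0,"ry":0,"rz":0,"hand":1},{"tx":-1.7,"ty":-0.3,"tz":3.6,"rx":0,"ry":0,"rz":0,"hand":1},{"tx":-1.7,"ty":-0.3,"tz":3.6,"rx":0,"ry":0,"rz":0,"hand":1},{"tx":-3.4,"ty":-0.6,"tz":7.2,"rx":0,"ry":0,"rz":0,"hand":1},{"tx":-5.2,"ty":-0.9,"tz":10.8,"rx":0,"ry":0,"rz":0,"hand":1},{"tx":-5.2,"ty":-0.9,"tz":10.8,"rx":0,"ry":0,"rz":0,"hand":1},{"tx":-3.4,"ty":-0.6,"tz":7.2,"rx":0,"ry":0,"rz":0,"hand":1},{"tx":0,"ty":0,"tz":0,"rx":0,"ry":0,"rz":0,"hand":1}]'
python3 snap.py wrist 7; python3 log.py
```

```text
clock: 7.58
ee_pos: [505.0, -24.6, 194.3]
orientation: [-0.498, 0.423, -0.49, 0.577]
ft_force: [-0.1, -1.1, -0.7]
grip_width: 0.31
[505.  -24.6 194.3] [-0.1 -1.1 -0.7] [-0.43  0.49  0.62  2.1  -0.6   0.58 -0.79] 0.3098710551168841
[-0.426  0.486  0.623  2.095 -0.604  0.58  -0.788] [504.9 -24.5 193.9]
```

View pics/wrist7.png

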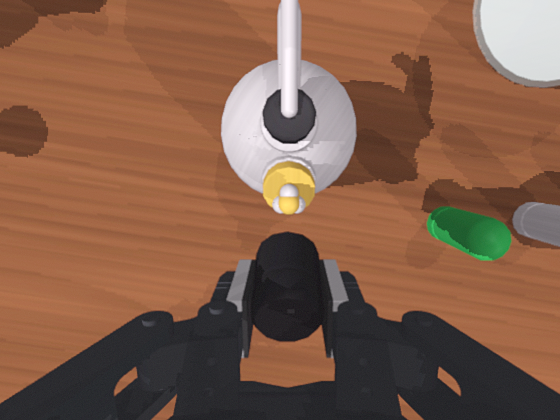

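The cap is off, held at (288,285), and the bare nipple shows at (289,200). Next I'll check IK for setting it down upright at about (470,75) and measure the nipple tip.

```bash
python3 - <<'E'
from tgt import *
c=load("wrist",7)
print("expected tip px",proj(c,[seat+29*a,seat+20*a,seat+10*a]).round(1))
o=cv2.resize(c['p'][150:230,240:340],None,fx=6,fy=6,interpolation=cv2.INTER_CUBIC);cv2.imwrite("pics/nip7.png",o[:,:,::-1])
s=robot.get_state();q=s['joint_positions'];R=tool(-.30)
for z in(80,27):
    t=tcp([470,75,z],R); delta(s,t,R); S=ik(t,R,[q]); print([x.round(2) for x in S])
E
```

```text
expected tip px [[287.5 211.1]
 [287.5 202.2]
 [287.5 193.1]]
shift [ -40.5   98.6 -132. ] rotvec [-4.1 25.2 -0.1] | 25.5
[array([-0.47,  0.83,  0.43,  1.88, -0.41,  0.84, -1.21])]
shift [ -40.5   98.6 -185. ] rotvec [-4.1 25.2 -0.1] | 25.5
[array([-0.43,  0.91,  0.35,  1.89, -0.42,  0.73, -1.21])]
```

View pics/nip7.png

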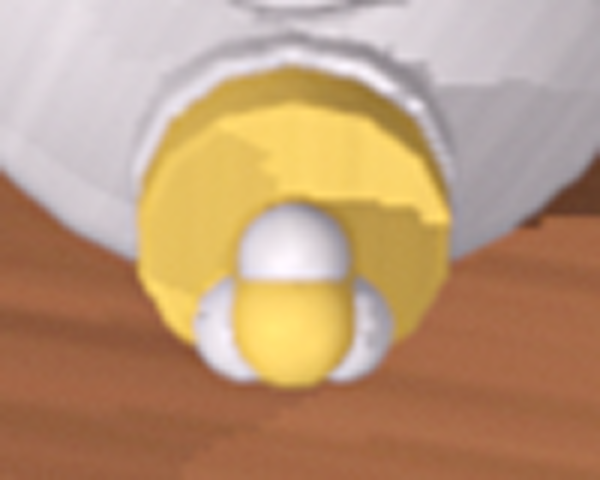

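```bash
sed -i 's/cc=np.array(\[530,-20.7,155.2\])/cc=np.array([530.1,-21.4,155.2])/' tgt.py
python3 -m creep '[{"tx":-12,"ty":8,"tz":10,"rx":0,"ry":0,"rz":0,"hand":1},{"tx":-14,"ty":20,"tz":0,"rx":-1,"ry":6.3,"rz":0,"hand":1},{"tx":-14,"ty":25,"tz":-20,"rx":-1,"ry":6.3,"rz":0,"hand":1},{"tx":0,"ty":25,"tz":-40,"rx":-1,"ry":6.3,"rz":0,"hand":1},{"tx":0,"ty":20,"tz":-40,"rx":-1,"ry":6.3,"rz":0,"hand":1},{"tx":0,"ty":0,"tz":-42,"rx":0,"ry":0,"rz":0,"hand":1},{"tx":0,"ty":0,"tz":-20,"rx":0,"ry":0,"rz":0,"hand":1},{"tx":0,"ty":0,"tz":-10,"rx":0,"ry":0,"rz":0,"hand":1},{"tx":0,"ty":0,"tz":0,"rx":0,"ry":0,"rz":0,"hand":1}]'
python3 - <<'E'
from tgt import *
s=robot.get_state();R=tool(-.30); delta(s,tcp([470,75,27],R),R);print(s['joint_positions'].round(2))
E
python3 snap.py wrist 8; python3 snap.py scene 8; python3 -c "
import cv2;a=cv2.imread('pics/scene8.png')[130:280,120:320];cv2.imwrite('pics/sc8.png',cv2.resize(a,None,fx=4,fy=4,interpolation=cv2.INTER_CUBIC))"
```

```text
clock: 8.75
ee_pos: [465.0, 73.0, 32.1]
orientation: [0.613, -0.522, 0.384, -0.453]
ft_force: [-0.3, 0.7, -0.1]
grip_width: 0.311
shift [ -0.5   1.1 -23.2] rotvec [-0.1 -0.  -0. ] | 0.1
[-0.55  0.92  0.57  1.89 -0.59  0.84 -1.03]
[465.   73.   32.1] [-0.3  0.7 -0.1] [-0.55  0.92  0.57  1.89 -0.59  0.84 -1.03] 0.31062793686579876
[465.4  73.1  32.5] [ 1.5 -0.3 -0.3] [-0.55  0.92  0.57  1.89 -0.59  0.84 -1.03] 0.3060346160782389
```

View pics/wrist8.png

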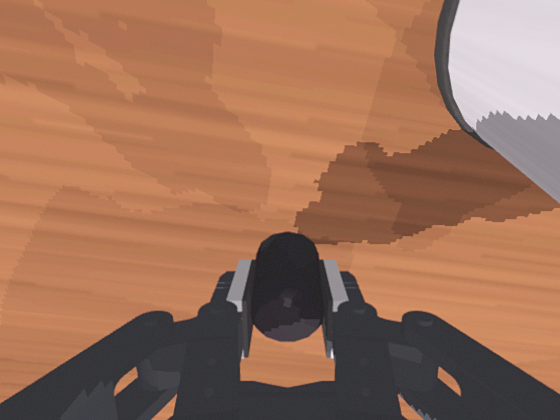

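View pics/sc8.png

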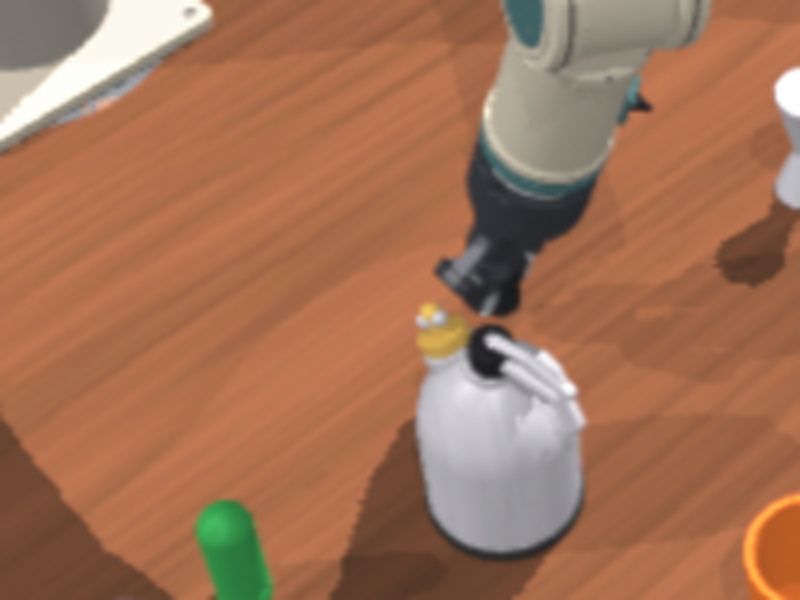

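```bash
python3 -m creep '[{"tx":0,"ty":0,"tz":-8,"rx":0,"ry":0,"rz":0,"hand":1},{"tx":0,"ty":0,"tz":-8,"rx":0,"ry":0,"rz":0,"hand":1},{"tx":0,"ty":0,"tz":-3,"rx":0,"ry":0,"rz":0,"hand":1},{"tx":0,"ty":0,"tz":0,"rx":0,"ry":0,"rz":0,"hand":1}]'
python3 -m creep '[{"tx":0,"ty":0,"tz":-1.5,"rx":0,"ry":0,"rz":0,"hand":1},{"tx":0,"ty":0,"tz":0,"rx":0,"ry":0,"rz":0,"hand":1}]'
python3 -m creep '[{"tx":0,"ty":0,"tz":-1.5,"rx":0,"ry":0,"rz":0,"hand":1},{"tx":0,"ty":0,"tz":0,"rx":0,"ry":0,"rz":0,"hand":1}]'
```

```text
clock: 9.35
ee_pos: [464.6, 73.3, 12.3]
orientation: [0.613, -0.522, 0.383, -0.452]
ft_force: [-0.3, 0.4, 0.1]
grip_width: 0.316
clock: 9.6
ee_pos: [464.8, 73.3, 11.0]
orientation: [0.613, -0.522, 0.384, -0.453]
ft_force: [-0.2, -0.9, 0.0]
grip_width: 0.314
clock: 9.85
ee_pos: [464.8, 73.4, 9.5]
orientation: [0.613, -0.522, 0.384, -0.452]
ft_force: [0.6, 0.5, 0.0]
grip_width: 0.314
```

```bash
for i in 1; do python3 -m creep '[{"tx":0,"ty":0,"tz":-1,"rx":0,"ry":0,"rz":0,"hand":1},{"tx":0,"ty":0,"tz":0,"rx":0,"ry":0,"rz":0,"hand":1}]' | grep -E "ee|ft"; python3 -m creep '[{"tx":0,"ty":0,"tz":-1,"rx":0,"ry":0,"rz":0,"hand":1},{"tx":0,"ty":0,"tz":0,"rx":0,"ry":0,"rz":0,"hand":1}]' | grep -E "ee|ft"; done
```

```text
ee_pos: [464.8, 73.3, 8.5]
ft_force: [-0.4, 0.3, -0.5]
ee_pos: [464.9, 73.4, 8.3]
ft_force: [-0.1, 0.4, 6.8]
```

Contact at 6.8 N, about where predicted. I'll ease off and open.

```bash
python3 -m creep '[{"tx":0,"ty":0,"tz":0.6,"rx":0,"ry":0,"rz":0,"hand":1},{"tx":0,"ty":0,"tz":0,"rx":0,"ry":0,"rz":0,"hand":0.6},{"tx":0,"ty":0,"tz":0,"rx":0,"ry":0,"rz":0,"hand":0.3},{"tx":0,"ty":0,"tz":0,"rx":0,"ry":0,"rz":0,"hand":0},{"tx":0,"ty":0,"tz":0,"rx":0,"ry":0,"rz":0,"hand":0},{"tx":0,"ty":0,"tz":0,"rx":0,"ry":0,"rz":0,"hand":0}]'
python3 snap.py wrist 9
```

```text
clock: 11.1
ee_pos: [464.8, 73.3, 8.1]
orientation: [0.613, -0.522, 0.384, -0.453]
ft_force: [-0.1, 0.9, -0.1]
grip_width: 0.998
[464.8  73.3   8.1] [-0.1  0.9 -0.1] [-0.54  0.96  0.54  1.89 -0.61  0.8  -1.01] 0.9980257792176543
```

View pics/wrist9.png

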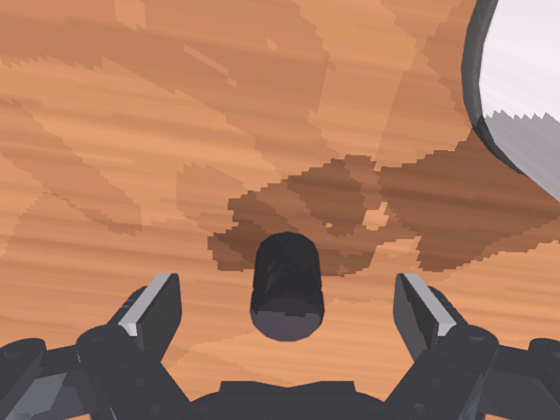

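The cap stands upright, released, at (287,300). I'll retreat upward and check IK for the charger grasp.

```bash
python3 -m creep '[{"tx":0,"ty":0,"tz":20,"rx":0,"ry":0,"rz":0,"hand":0},{"tx":0,"ty":0,"tz":40,"rx":0,"ry":0,"rz":0,"hand":0},{"tx":0,"ty":0,"tz":50,"rx":0,"ry":0,"rz":0,"hand":0},{"tx":0,"ty":0,"tz":50,"rx":0,"ry":0,"rz":0,"hand":0},{"tx":0,"ty":0,"tz":50,"rx":0,"ry":0,"rz":0,"hand":0},{"tx":0,"ty":0,"tz":40,"rx":0,"ry":0,"rz":0,"hand":0},{"tx":0,"ty":0,"tz":0,"rx":0,"ry":0,"rz":0,"hand":0}]'
cat >> tgt.py <<'E'
ch=np.array([540.5,-257,0.])
def ctool(phi,d=.3):
    j=np.array([np.cos(phi),np.sin(phi),0]);n=np.cross([0,0,1],j)
    return Rtool(-(np.cos(d)*np.array([0,0,1])+np.sin(d)*n),j)
E
python3 - <<'E'
from tgt import *
s=robot.get_state();q=s['joint_positions'];print(q.round(2))
for phi in(.14,-.1,-.4):
  R=ctool(phi)
  for z in(250,140,70):
    t=tcp(ch+[0,0,z],R); delta(s,t,R); S=ik(t,R,[q]); print(phi,z,t.round(1),[x.round(2) for x in S])
R=tool(.15)
for k in(130,105,75):
    t=tcp(seat+k*a,R);S=ik(t,R,[q]); print(k,t.round(1),[x.round(2) for x in S])
E
```

```text
clock: 12.02
ee_pos: [466.3, 72.8, 261.8]
orientation: [0.611, -0.521, 0.385, -0.455]
ft_force: [-0.2, -0.9, -0.6]
grip_width: 1.0
[-0.67  0.61  0.76  1.73 -0.36  1.27 -1.19]
shift [  75.  -335.4  -30. ] rotvec [-0.4  0.1 88.8] | 88.8
0.14 250 [ 541.3 -262.6  231.8] [array([0.02, 0.52, 0.34, 1.82, 0.16, 0.7 , 0.33])]
shift [  75.  -335.4 -140. ] rotvec [-0.4  0.1 88.8] | 88.8
0.14 140 [ 541.3 -262.6  121.8] [array([ 0.21,  0.66,  0.06,  1.91,  0.51,  0.51, -0.05])]
shift [  75.  -335.4 -210. ] rotvec [-0.4  0.1 88.8] | 88.8
0.14 70 [ 541.3 -262.6   51.8] [array([ 0.23,  0.78,  0.01,  1.94,  0.73,  0.4 , -0.29])]
shift [  73.6 -335.4  -30. ] rotvec [-0.4  0.1 75.1] | 75.1
-0.1 250 [ 539.9 -262.6  231.8] [array([-0.05,  0.57,  0.45,  1.76,  0.08,  0.79,  0.17])]
shift [  73.6 -335.4 -140. ] rotvec [-0.4  0.1 75.1] | 75.1
-0.1 140 [ 539.9 -262.6  121.8] [array([0.01, 0.71, 0.36, 1.85, 0.12, 0.55, 0.07])]
shift [  73.6 -335.4 -210. ] rotvec [-0.4  0.1 75.1] | 75.1
-0.1 70 [ 539.9 -262.6   51.8] [array([ 0.1 ,  0.81,  0.21,  1.88,  0.35,  0.44, -0.17])]
shift [  72. -335.  -30.] rotvec [-0.4  0.2 57.9] | 57.9
-0.4 250 [ 538.3 -262.2  231.8] [array([-0.13,  0.65,  0.61,  1.69, -0.06,  0.91,  0.01])]
shift [  72. -335. -140.] rotvec [-0.4  0.2 57.9] | 57.9
-0.4 140 [ 538.3 -262.2  121.8] [array([-0.11,  0.8 ,  0.59,  1.78, -0.17,  0.69,  0.06])]
shift [  72. -335. -210.] rotvec [-0.4  0.2 57.9] | 57.9
-0.4 70 [ 538.3 -262.2   51.8] [array([-0.11,  0.91,  0.58,  1.8 , -0.27,  0.57,  0.12])]
130 [489.1 -28.  228.3] [array([-0.53,  0.43,  0.76,  2.1 , -0.58,  0.66, -0.79])]
105 [499.8 -26.3 205.7] [array([-0.47,  0.47,  0.7 ,  2.1 , -0.62,  0.61, -0.76])]
75 [512.7 -24.2 178.7] [array([-0.42,  0.53,  0.63,  2.1 , -0.68,  0.56, -0.72])]
```

```bash
python3 -m creep '[{"tx":0,"ty":-42,"tz":0,"rx":0,"ry":0,"rz":9.4,"hand":0},{"tx":5,"ty":-42,"tz":0,"rx":0,"ry":0,"rz":9.4,"hand":0},{"tx":5,"ty":-42,"tz":0,"rx":0,"ry":0,"rz":9.4,"hand":0},{"tx":10,"ty":-42,"tz":0,"rx":0,"ry":0,"rz":9.4,"hand":0},{"tx":13,"ty":-42,"tz":0,"rx":0,"ry":0,"rz":9.4,"hand":0},{"tx":13,"ty":-42,"tz":0,"rx":0,"ry":0,"rz":9.4,"hand":0},{"tx":14,"ty":-42,"tz":0,"rx":0,"ry":0,"rz":9.4,"hand":0},{"tx":14,"ty":-41,"tz":-30,"rx":0,"ry":0,"rz":9.3,"hand":0},{"tx":0,"ty":0,"tz":0,"rx":0,"ry":0,"rz":0,"hand":0}]'
python3 snap.py wrist 10
python3 - <<'E'
from tgt import *
s=robot.get_state();R=ctool(-.1);delta(s,tcp(ch+[0,0,140],R),R)
c=load("wrist",10);m=np.ones(c['d'].shape,bool)
P,uv=cloud(c,m,c['d']); k=(np.hypot(P[:,0]-540,P[:,1]+257)<28)&(P[:,2]>15); P=P[k];uv=uv[k]
print(len(P),P.min(0),P.max(0),uv.min(0),uv.max(0))
from scipy.optimize import least_squares
B=P[P[:,2]<70]; f=least_squares(lambda q:np.hypot(B[:,0]-q[0],B[:,1]-q[1])-17,[540,-257],loss='soft_l1');print(len(B),f.x,np.abs(f.fun).mean())
B=P[P[:,2]>72]; f=least_squares(lambda q:np.linalg.norm(B-[q[0],q[1],q[2]],axis=1)-17,[540,-257,73],loss='soft_l1');print(len(B),f.x,np.abs(f.fun).mean())
E
```

```text
clock: 13.15
ee_pos: [535.2, -265.2, 226.4]
orientation: [0.804, -0.044, 0.028, -0.592]
ft_force: [-0.1, 0.2, -0.0]
grip_width: 1.002
[ 535.2 -265.2  226.4] [-0.1  0.2 -0. ] [-0.06  0.58  0.47  1.77  0.06  0.78  0.18] 1.0021243679041312
shift [   3.4    0.5 -105.2] rotvec [-0.  -0.3  0.2] | 0.4
5992 [ 522.97653401 -272.00741812   15.44217495] [ 557.9005657  -229.04783389  304.52255394] [223  91] [372 419]
671 [ 539.79725953 -257.2246228 ] 0.17816180913705817
5288 [ 541.72256267 -232.04224955  281.57959001] 53.49828511672154
```

View pics/wrist10.png

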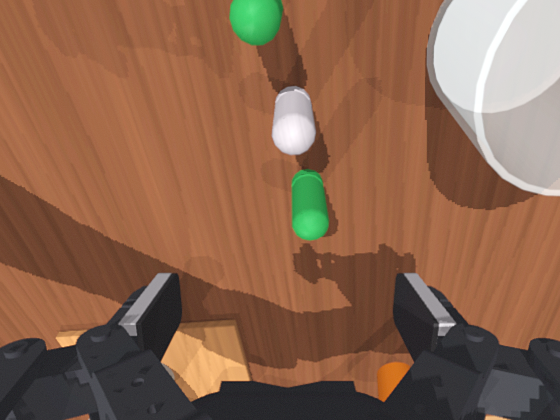

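The metal sleeve is at (293,125) with greens at (256,15) and (310,205). The refit gives (539.8,-257.2). I'll descend.

```bash
python3 -m creep '[{"tx":3,"ty":0,"tz":-30,"rx":0,"ry":0,"rz":0,"hand":0},{"tx":0,"ty":0,"tz":-35,"rx":0,"ry":0,"rz":0,"hand":0},{"tx":0,"ty":0,"tz":-30,"rx":0,"ry":0,"rz":0,"hand":0},{"tx":0,"ty":0,"tz":-10,"rx":0,"ry":0,"rz":0,"hand":0},{"tx":0,"ty":0,"tz":0,"rx":0,"ry":0,"rz":0,"hand":0}]'
python3 snap.py wrist 11
python3 - <<'E'
from tgt import *
s=robot.get_state();R=ctool(-.1);delta(s,tcp(np.array([540.2,-257.2,70]),R),R)
c=load("wrist",11);m=np.ones(c['d'].shape,bool)
P,uv=cloud(c,m,c['d']); k=(np.hypot(P[:,0]-540,P[:,1]+257)<28)&(P[:,2]>15)&(P[:,2]<95); P=P[k];uv=uv[k]
print(len(P),P.min(0),P.max(0),uv.min(0),uv.max(0))
from scipy.optimize import least_squares
B=P[P[:,2]<70]; f=least_squares(lambda q:np.hypot(B[:,0]-q[0],B[:,1]-q[1])-17,[540,-257],loss='soft_l1');print(len(B),f.x,np.abs(f.fun).mean())
E
```

```text
clock: 13.82
ee_pos: [542.0, -260.9, 123.2]
orientation: [0.804, -0.04, 0.028, -0.593]
ft_force: [0.5, 0.3, 0.1]
grip_width: 0.998
[ 542.  -260.9  123.2] [0.5 0.3 0.1] [-0.04  0.73  0.43  1.85  0.03  0.56  0.16] 0.9982257504319283
shift [ -2.8  -1.4 -72.1] rotvec [ 0.1 -0.1 -0.1] | 0.1
4944 [ 522.99345395 -271.77812119   15.03464266] [ 556.72634108 -239.49283556   91.17372028] [251 141] [313 240]
1960 [ 539.71336158 -257.18910114] 0.2188809504528598
```

View pics/wrist11.png

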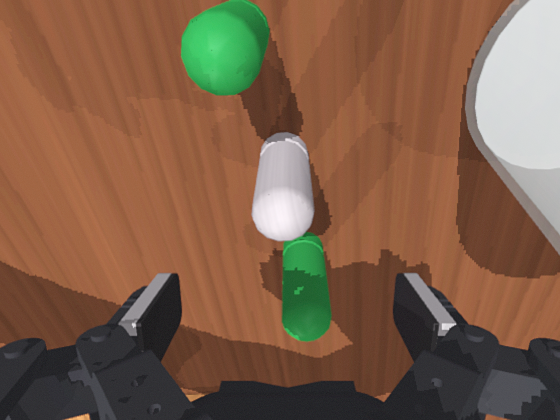

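```bash
python3 - <<'E'
from tgt import *
c=load("wrist",11);T=c['camera_from_world'];print("cam",(-T[:3,:3].T@T[:3,3]).round(1), c['ee'])
P,uv=cloud(c,np.ones(c['d'].shape,bool),c['d']);p=c['p'][uv[:,1],uv[:,0]].astype(int)
g=(p[:,1]>p[:,0]+40)&(P[:,2]>20)
for lo_,hi_ in((-400,-265),(-255,-100)):
    q=P[g&(P[:,1]>lo_)&(P[:,1]<hi_)]; print(q.min(0),q.max(0))
E
```

```text
cam [ 553.  -151.3  238.7] [ 542.03355343 -260.91226122  123.22607752]
[ 530.97374991 -352.12267578   20.02072151] [ 563.37902395 -324.00117261   90.78093153]
[ 506.92228608 -191.99698317   20.03903087] [ 539.44788743 -159.06963758   92.41892998]
```

```bash
python3 -m creep '[{"tx":-2,"ty":-1.4,"tz":-15,"rx":0,"ry":0,"rz":0,"hand":0},{"tx":-1,"ty":0,"tz":-20,"rx":0,"ry":0,"rz":0,"hand":0},{"tx":0,"ty":0,"tz":-20,"rx":0,"ry":0,"rz":0,"hand":0},{"tx":0,"ty":0,"tz":-17,"rx":0,"ry":0,"rz":0,"hand":0},{"tx":0,"ty":0,"tz":0,"rx":0,"ry":0,"rz":0,"hand":0},{"tx":0,"ty":0,"tz":0,"rx":0,"ry":0,"rz":0,"hand":0}]'
python3 snap.py wrist 12
python3 - <<'E'
from tgt import *
s=robot.get_state();R=ctool(-.1);delta(s,tcp(np.array([539.9,-257.2,70]),R),R)
E
```

```text
clock: 14.62
ee_pos: [539.1, -263.4, 51.6]
orientation: [0.804, -0.04, 0.029, -0.592]
ft_force: [0.8, 1.2, 0.7]
grip_width: 0.997
[ 539.1 -263.4   51.6] [0.8 1.2 0.7] [-0.02  0.84  0.4   1.89  0.01  0.41  0.15] 0.9968317520757096
shift [ 0.   0.6 -0. ] rotvec [ 0.1 -0.1 -0.1] | 0.1
```

View pics/wrist12.png

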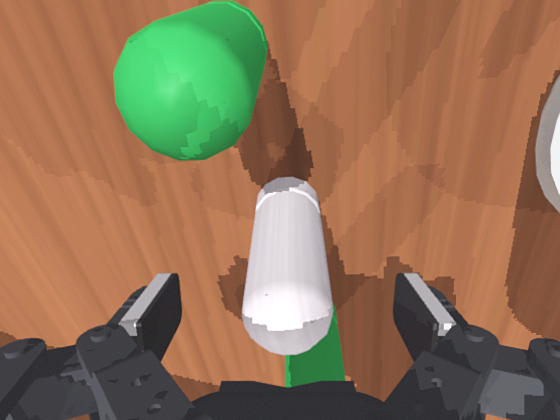

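The sleeve is centred between the fingers at (288,270). I'll close with 80 N.

```bash
python3 -m creep '[{"tx":0,"ty":0.5,"tz":0,"rx":0,"ry":0,"rz":0,"hand":0.3},{"tx":0,"ty":0,"tz":0,"rx":0,"ry":0,"rz":0,"hand":0.5},{"tx":0,"ty":0,"tz":0,"rx":0,"ry":0,"rz":0,"hand":1},{"tx":0,"ty":0,"tz":0,"rx":0,"ry":0,"rz":0,"hand":1},{"tx":0,"ty":0,"tz":0,"rx":0,"ry":0,"rz":0,"hand":1},{"tx":0,"ty":0,"tz":0,"rx":0,"ry":0,"rz":0,"hand":1}]' 80
python3 snap.py wrist 13
python3 -m creep '[{"tx":0,"ty":0,"tz":15,"rx":0,"ry":0,"rz":0,"hand":1},{"tx":0,"ty":0,"tz":35,"rx":0,"ry":0,"rz":0,"hand":1},{"tx":0,"ty":0,"tz":50,"rx":0,"ry":0,"rz":0,"hand":1},{"tx":0,"ty":0,"tz":50,"rx":0,"ry":0,"rz":0,"hand":1},{"tx":0,"ty":0,"tz":50,"rx":0,"ry":0,"rz":0,"hand":1},{"tx":0,"ty":0,"tz":20,"rx":0,"ry":0,"rz":0,"hand":1},{"tx":0,"ty":0,"tz":0,"rx":0,"ry":0,"rz":0,"hand":1}]'
python3 snap.py wrist 14
python3 -c "
import cv2,numpy as np
a=cv2.imread('pics/wrist13.png');b=cv2.imread('pics/wrist14.png');cv2.imwrite('pics/w1314.png',np.hstack([a[150:,140:440],b[150:,140:440]]))"
python3 - <<'E'
from tgt import *
s=robot.get_state();R=tool(.15);q=s['joint_positions'];print(q.round(2))
for k in(140,120,106): 
  t=tcp(seat+k*a,R);delta(s,t,R);print([x.round(2) for x in ik(t,R,[q])])
E
```

```text
clock: 15.42
ee_pos: [539.2, -262.7, 51.6]
orientation: [0.804, -0.04, 0.029, -0.592]
ft_force: [-0.1, 0.8, 5.8]
grip_width: 0.381
[ 539.2 -262.7   51.6] [-0.1  0.8  5.8] [-0.02  0.84  0.4   1.89  0.01  0.41  0.15] 0.38137390257543363
clock: 16.35
ee_pos: [539.3, -262.9, 273.1]
orientation: [0.804, -0.039, 0.03, -0.592]
ft_force: [0.5, 0.4, -1.7]
grip_width: 0.388
[ 539.3 -262.9  273.1] [ 0.5  0.4 -1.7] [-0.08  0.53  0.48  1.72  0.07  0.88  0.2 ] 0.3883818748027805
[-0.08  0.53  0.48  1.72  0.07  0.88  0.2 ]
shift [-53.7 233.6 -34.1] rotvec [ 20.1 -19.1 -73.8] | 78.9
[array([-0.31,  0.35,  0.44,  2.09, -0.32,  0.61, -1.06])]
shift [-45.1 235.  -52.1] rotvec [ 20.1 -19.1 -73.8] | 78.9
[array([-0.29,  0.39,  0.41,  2.09, -0.35,  0.57, -1.04])]
shift [-39.1 236.  -64.7] rotvec [ 20.1 -19.1 -73.8] | 78.9
[array([-0.27,  0.41,  0.39,  2.09, -0.37,  0.54, -1.02])]
```

View pics/w1314.png

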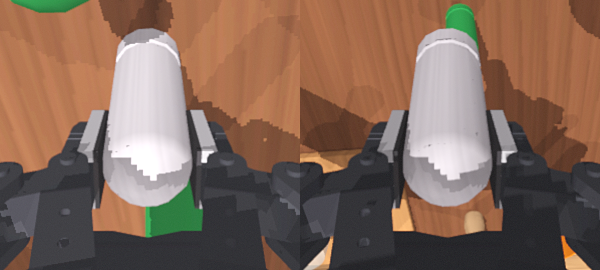

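The sleeve is held and lifted. I'll carry it to 70 mm above the seat on the inlet axis.

```bash
python3 -m creep '[{"tx":-6,"ty":26,"tz":0,"rx":2.23,"ry":-2.12,"rz":-8.2,"hand":1},{"tx":-6,"ty":26,"tz":0,"rx":2.23,"ry":-2.12,"rz":-8.2,"hand":1},{"tx":-6,"ty":26,"tz":0,"rx":2.23,"ry":-2.12,"rz":-8.2,"hand":1},{"tx":-6,"ty":26,"tz":0,"rx":2.23,"ry":-2.12,"rz":-8.2,"hand":1},{"tx":-6,"ty":26,"tz":0,"rx":2.23,"ry":-2.12,"rz":-8.2,"hand":1},{"tx":-6,"ty":26,"tz":0,"rx":2.23,"ry":-2.12,"rz":-8.2,"hand":1},{"tx":-6,"ty":26,"tz":-5,"rx":2.23,"ry":-2.12,"rz":-8.2,"hand":1},{"tx":-6,"ty":26,"tz":-10,"rx":2.23,"ry":-2.12,"rz":-8.2,"hand":1},{"tx":-6,"ty":26,"tz":-15,"rx":2.23,"ry":-2.12,"rz":-8.2,"hand":1},{"tx":0,"ty":0,"tz":0,"rx":0,"ry":0,"rz":0,"hand":1},{"tx":0,"ty":0,"tz":0,"rx":0,"ry":0,"rz":0,"hand":1}]'
python3 snap.py wrist 15;python3 snap.py scene 15
python3 - <<'E'
from tgt import *
s=robot.get_state();R=tool(.15);q=s['joint_positions'];print(q.round(2))
for k in(140,): 
  t=tcp(seat+k*a,R);delta(s,t,R);print([x.round(2) for x in ik(t,R,[q])])
b=load("scene",15)['p'][170:290,130:290];cv2.imwrite('pics/sc15.png',cv2.resize(b,None,fx=5,fy=5,interpolation=cv2.INTER_CUBIC)[:,:,::-1])
E
```

```text
clock: 17.77
ee_pos: [485.0, -29.3, 240.9]
orientation: [-0.498, 0.422, -0.491, 0.577]
ft_force: [-0.9, -0.9, -1.2]
grip_width: 0.38
[485.  -29.3 240.9] [-0.9 -0.9 -1.2] [-0.47  0.38  0.67  2.09 -0.46  0.66 -0.91] 0.3796177867642256
[485.5 -29.6 241.2] [-0.  -0.6 -1.6] [-0.47  0.38  0.67  2.09 -0.46  0.66 -0.91] 0.3822085902305443
[-0.47  0.38  0.67  2.09 -0.46  0.66 -0.91]
shift [-0.8  0.9 -4.1] rotvec [ 0.1 -0.  -0.1] | 0.1
[array([-0.47,  0.38,  0.66,  2.09, -0.47,  0.64, -0.9 ])]
```

View pics/wrist15.png

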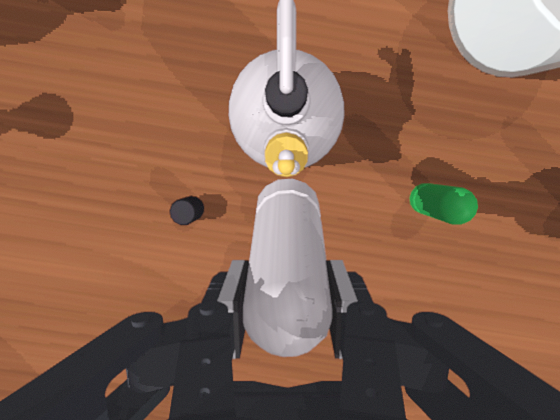

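View pics/sc15.png

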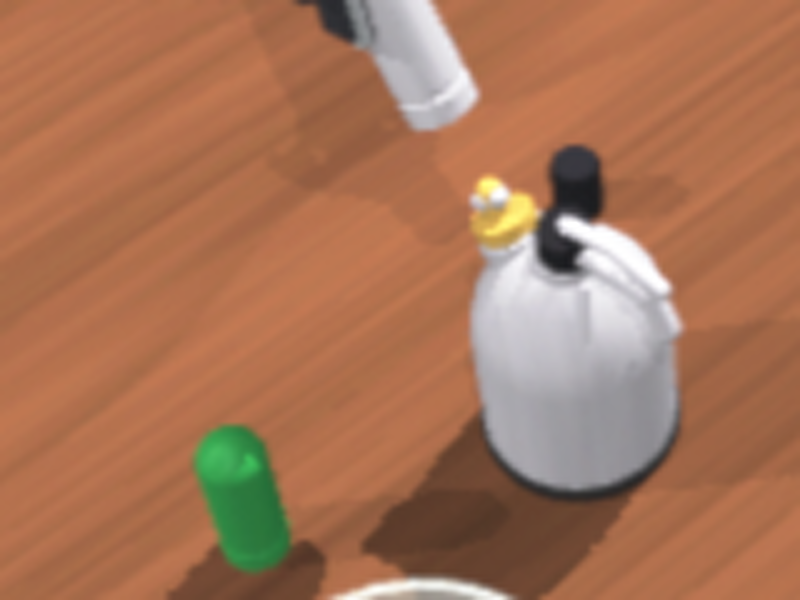

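The cap still stands at (186,210). Next I'll fit the held sleeve's axis and compare it with the nipple in the same wrist picture.

```bash
cat > sleeve.py <<'E'
import sys
from tgt import *
from scipy.optimize import least_squares
i=sys.argv[1]; c=load("wrist",i); Rt=Ro.from_quat(c['q']).as_matrix(); G=c['ee']-19*Rt[:,1]
P,uv=cloud(c,np.ones(c['d'].shape,bool),c['d']); col=c['p'][uv[:,1],uv[:,0]].astype(int)
k=(np.linalg.norm(P-G,axis=1)<85)&(col.min(1)>95)&(uv[:,0]>245)&(uv[:,0]<332)&(uv[:,1]>178)
w=P-G; s=w@a; rad=np.linalg.norm(w-np.outer(s,a),axis=1); k&=(rad<24)&(s<-2+5)&(s>-75)
B=P[k]
# local basis about a
u=np.cross([0,1,0],a);u/=np.linalg.norm(u);v=np.cross(a,u)
def ax(q):
    d=a+q[2]*u+q[3]*v; return G+q[0]*u+q[1]*v, d/np.linalg.norm(d)
def f(q):
    o,d=ax(q);W=B-o;S=W@d;return np.linalg.norm(W-np.outer(S,d),axis=1)-17
r=least_squares(f,[0,0,0,0],loss='soft_l1',f_scale=.5);o,d=ax(r.x)
print(len(B),"off G",r.x[:2].round(2),"tilt(u,v)",r.x[2:].round(4),"res",np.abs(r.fun).mean().round(2))
s=((B-o)@d); print("mouth at s",np.percentile(s,[.2,1]).round(1))
t=(seat-o)@d; x=seat-(o+t*d); print("seat off sleeve axis (world)",x.round(2),"u,v",(x@u).round(2),(x@v).round(2),"dist along",-t)
print("u",u.round(3),"v",v.round(3))
print("exp tip,balls,collar px",proj(c,[seat+29*a,seat+20*a,seat+10*a]).round(1).tolist())
m=(np.linalg.norm(P-(seat+10*a),axis=1)<22)&(((P-seat)@a)>7); yel=m&(col[:,0]>col[:,2]+60)&(col[:,0]>150)&(col[:,1]>col[:,0]*.65)
C=P[yel&(np.abs((P-seat)@a-10)<3)]; print("collar pts",len(C),"height",np.median((C-seat)@a).round(2), "u range",np.percentile((C-seat)@u,[0,100]).round(1),"v",np.percentile((C-seat)@v,[0,100]).round(1))
N=P[m&(((P-seat)@a)>23)]; 
if len(N): print("tip",len(N),((N-seat)@a).max().round(1),np.percentile((N-seat)@v,[0,100]).round(1),np.percentile((N-seat)@u,[0,100]).round(1))
E
python3 sleeve.py 15
```

```text
6677 off G [-0.49  0.18] tilt(u,v) [0.001  0.0034] res 0.29
mouth at s [-69.6 -68.3]
seat off sleeve axis (world) [-1.07  0.63 -0.46] u,v -1.17 0.63 dist along 143.20079017549335
u [ 0.903 -0.     0.43 ] v [-0.03   0.998  0.063]
exp tip,balls,collar px [[286.1, 171.3], [286.1, 165.2], [286.1, 159.0]]
collar pts 888 height 9.57 u range [-13.2  17.1] v [-14.4  15.4]
tip 328 30.2 [-7.6  8.6] [-4.8 10.4]
```

```bash
python3 -m creep '[{"tx":5,"ty":1.3,"tz":-10.5,"rx":0,"ry":0,"rz":0,"hand":1},{"tx":5,"ty":1.3,"tz":-10.5,"rx":0,"ry":0,"rz":0,"hand":1},{"tx":4.5,"ty":0.9,"tz":-10.5,"rx":0,"ry":0,"rz":0,"hand":1},{"tx":0,"ty":0,"tz":0,"rx":0,"ry":0,"rz":0,"hand":1},{"tx":0,"ty":0,"tz":0,"rx":0,"ry":0,"rz":0,"hand":1}]'
python3 snap.py wrist 16;python3 snap.py scene 16
python3 sleeve.py 16; python3 - <<'E'
from h import *
b=load("wrist",16)['p'][60:270,200:380];cv2.imwrite('pics/wc16.png',cv2.resize(b,None,fx=2.8,fy=2.8,interpolation=cv2.INTER_CUBIC)[:,:,::-1])
b=load("scene",16)['p'][180:240,200:260];cv2.imwrite('pics/sc16.png',cv2.resize(b,None,fx=9,fy=9,interpolation=cv2.INTER_CUBIC)[:,:,::-1])
E
```

```text
clock: 18.5
ee_pos: [499.3, -25.3, 209.6]
orientation: [-0.497, 0.423, -0.491, 0.577]
ft_force: [-0.2, 0.1, -0.8]
grip_width: 0.377
[499.3 -25.3 209.6] [-0.2  0.1 -0.8] [-0.42  0.44  0.61  2.09 -0.53  0.59 -0.86] 0.37729772020943025
[499.4 -25.3 209.8] [-0.8 -0.2 -1.4] [-0.42  0.44  0.61  2.09 -0.53  0.59 -0.86] 0.37873798208768594
6680 off G [-0.52  0.2 ] tilt(u,v) [0.0003 0.003 ] res 0.29
mouth at s [-69.5 -68.4]
seat off sleeve axis (world) [-0.54 -1.11 -0.34] u,v -0.63 -1.11 dist along 108.62230671945859
u [ 0.903 -0.     0.43 ] v [-0.03   0.998  0.063]
exp tip,balls,collar px [[289.0, 198.0], [288.9, 190.2], [288.8, 182.2]]
collar pts 934 height 9.57 u range [-4.6 16.9] v [-14.7  15.4]
tip 8 24.0 [-0.3  3.2] [ 9.6 10.6]
```

View pics/wc16.png

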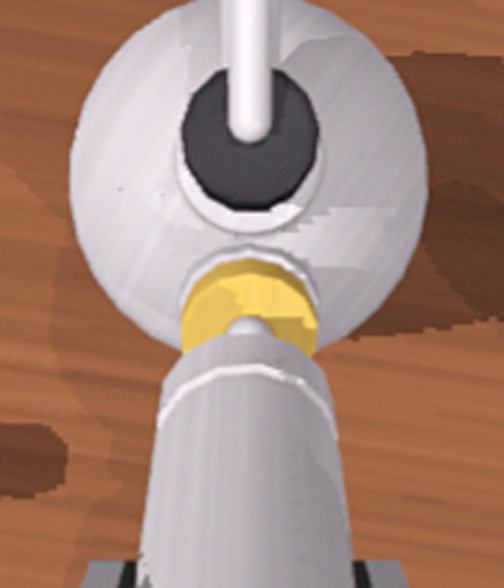

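View pics/sc16.png

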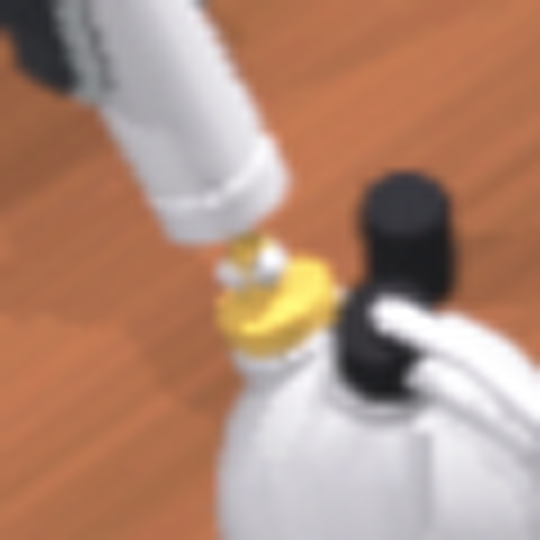

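The sleeve mouth is about 10 mm off the tip and lined up within 1 mm in the wrist view. I'll advance in steps and watch the side force.

```bash
python3 -m creep '[{"tx":1.6,"ty":0.1,"tz":-3.4,"rx":0,"ry":0,"rz":0,"hand":1},{"tx":1.7,"ty":0.2,"tz":-3.4,"rx":0,"ry":0,"rz":0,"hand":1},{"tx":1.7,"ty":0.2,"tz":-3.4,"rx":0,"ry":0,"rz":0,"hand":1},{"tx":0,"ty":0,"tz":0,"rx":0,"ry":0,"rz":0,"hand":1}]' 100
python3 - <<'E'
from tgt import *
s=robot.get_state();R=tool(.15);g=s['ee_pos']-19*Ro.from_quat(s['orientation']).as_matrix()[:,1];print("along",(g-seat)@a,s['ft_force'].round(1))
E
python3 -m creep '[{"tx":0.9,"ty":0.1,"tz":-1.8,"rx":0,"ry":0,"rz":0,"hand":1},{"tx":0.8,"ty":0.1,"tz":-1.8,"rx":0,"ry":0,"rz":0,"hand":1},{"tx":0,"ty":0,"tz":0,"rx":0,"ry":0,"rz":0,"hand":1}]'
cat > st.py <<'E'
from tgt import *
s=robot.get_state();Rm=Ro.from_quat(s['orientation']).as_matrix();g=s['ee_pos']-19*Rm[:,1]
u=np.cross([0,1,0],a);u/=np.linalg.norm(u);v=np.cross(a,u);w=g-seat;F=s['ft_force']
print("g-70 along a",round(w@a-70,2),"u,v",round(w@u,2),round(w@v,2),"F a,u,v",round(F@a,1),round(F@u,1),round(F@v,1),"M",s['moment'].round(2),"grip",round(s['grip_width'],3),"t",round(s['clock'],2))
E
python3 st.py
```

```text
clock: 19.1
ee_pos: [504.3, -24.5, 199.1]
orientation: [-0.497, 0.423, -0.491, 0.577]
ft_force: [-1.0, -0.0, -1.2]
grip_width: 0.378
along 96.98285954571067 [-1.  -0.  -1.2]
clock: 19.48
ee_pos: [506.0, -24.4, 195.7]
orientation: [-0.497, 0.423, -0.491, 0.577]
ft_force: [-0.2, -0.5, -1.2]
grip_width: 0.376
g-70 along a 23.2 u,v 1.28 1.05 F a,u,v -1.0 -0.7 -0.6 M [-0.04  0.23  0.05] grip 0.376 t 19.48
```

```bash
python3 -m creep '[{"tx":0.6,"ty":0.1,"tz":-1.4,"rx":0,"ry":0,"rz":0,"hand":1},{"tx":0.7,"ty":0.1,"tz":-1.3,"rx":0,"ry":0,"rz":0,"hand":1},{"tx":0,"ty":0,"tz":0,"rx":0,"ry":0,"rz":0,"hand":1}]'>/dev/null; python3 st.py
python3 snap.py wrist 17; python3 snap.py scene 17; python3 - <<'E'
from h import *
b=load("wrist",17)['p'][60:270,200:380];b=cv2.resize(b,None,fx=2.2,fy=2.2,interpolation=cv2.INTER_CUBIC)
d=load("scene",17)['p'][180:240,200:255];d=cv2.resize(d,None,fx=7,fy=7.7,interpolation=cv2.INTER_CUBIC)
h=min(len(b),len(d));cv2.imwrite('pics/c17.png',np.hstack([b[:h],d[:h]])[:,:,::-1])
E
```

```text
g-70 along a 20.69 u,v 1.24 0.69 F a,u,v 5.8 -0.2 -0.7 M [-0.31  0.64 -0.11] grip 0.379 t 19.85
[507.1 -24.6 193.4] [-2.7 -1.1  5.1] [-0.39  0.48  0.57  2.09 -0.57  0.56 -0.83] 0.3791616576459737
[507.1 -24.6 193.4] [-2.7 -1.1  4.2] [-0.39  0.48  0.57  2.09 -0.57  0.56 -0.83] 0.38064894983418895
```

View pics/c17.png

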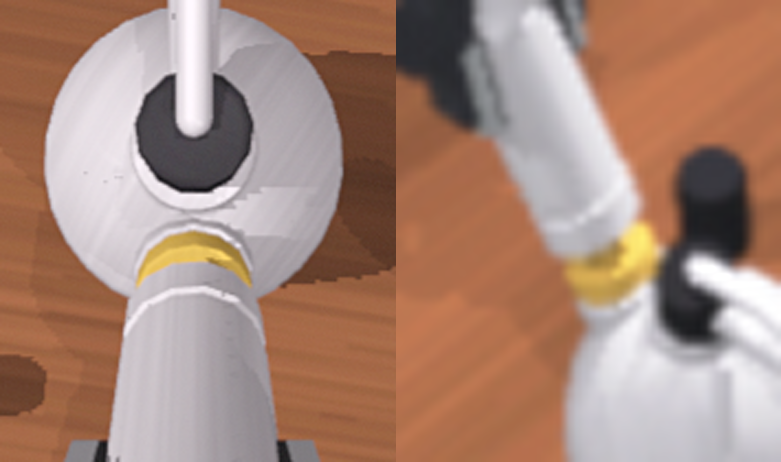

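The nipple is inside the mouth and the balls are reached, with 6 N axial and almost no side force. I'll push through the snap.

```bash
python3 -m creep '[{"tx":0.6,"ty":0.1,"tz":-1.4,"rx":0,"ry":0,"rz":0,"hand":1},{"tx":0.7,"ty":0.1,"tz":-1.3,"rx":0,"ry":0,"rz":0,"hand":1},{"tx":0,"ty":0,"tz":0,"rx":0,"ry":0,"rz":0,"hand":1}]'>/dev/null; python3 st.py;python3 -m creep '[{"tx":0.6,"ty":0.1,"tz":-1.4,"rx":0,"ry":0,"rz":0,"hand":1},{"tx":0.7,"ty":0.1,"tz":-1.3,"rx":0,"ry":0,"rz":0,"hand":1},{"tx":0,"ty":0,"tz":0,"rx":0,"ry":0,"rz":0,"hand":1}]'>/dev/null; python3 st.py
python3 -m creep '[{"tx":0.6,"ty":0.1,"tz":-1.4,"rx":0,"ry":0,"rz":0,"hand":1},{"tx":0.7,"ty":0.1,"tz":-1.3,"rx":0,"ry":0,"rz":0,"hand":1},{"tx":0,"ty":0,"tz":0,"rx":0,"ry":0,"rz":0,"hand":1}]'>/dev/null; python3 st.py
```

```text
g-70 along a 16.92 u,v 1.35 0.88 F a,u,v -2.8 -0.5 -1.0 M [-0.53  0.22 -0.1 ] grip 0.378 t 20.32
g-70 along a 13.62 u,v 1.44 1.08 F a,u,v -9.8 -1.3 -2.0 M [-0.58 -0.15 -0.19] grip 0.376 t 20.7
g-70 along a 11.19 u,v 1.34 1.39 F a,u,v -4.2 -0.6 -1.2 M [-0.43  0.12 -0.04] grip 0.381 t 21.07
```

```bash
python3 -m creep '[{"tx":0.6,"ty":0.1,"tz":-1.4,"rx":0,"ry":0,"rz":0,"hand":1},{"tx":0.7,"ty":0.1,"tz":-1.3,"rx":0,"ry":0,"rz":0,"hand":1},{"tx":0,"ty":0,"tz":0,"rx":0,"ry":0,"rz":0,"hand":1}]'>/dev/null; python3 st.py;python3 -m creep '[{"tx":0.6,"ty":0.1,"tz":-1.4,"rx":0,"ry":0,"rz":0,"hand":1},{"tx":0,"ty":0,"tz":0,"rx":0,"ry":0,"rz":0,"hand":1}]'>/dev/null; python3 st.py
python3 -m creep '[{"tx":0.6,"ty":0.1,"tz":-1.4,"rx":0,"ry":0,"rz":0,"hand":1},{"tx":0,"ty":0,"tz":0,"rx":0,"ry":0,"rz":0,"hand":1}]'>/dev/null; python3 st.py
```

```text
g-70 along a 8.47 u,v 1.33 1.68 F a,u,v 3.4 -0.5 1.7 M [0.33 0.45 0.09] grip 0.38 t 21.45
g-70 along a 6.88 u,v 1.31 1.65 F a,u,v 5.5 -0.5 1.5 M [0.57 0.57 0.18] grip 0.379 t 21.7
g-70 along a 5.43 u,v 1.31 1.63 F a,u,v 8.3 0.1 2.1 M [0.65 0.6  0.19] grip 0.377 t 21.95
```

```bash
python3 -m creep '[{"tx":0.4,"ty":0.1,"tz":-0.9,"rx":0,"ry":0,"rz":0,"hand":1},{"tx":0,"ty":0,"tz":0,"rx":0,"ry":0,"rz":0,"hand":1}]'>/dev/null; python3 st.py;python3 -m creep '[{"tx":0.4,"ty":0.1,"tz":-0.9,"rx":0,"ry":0,"rz":0,"hand":1},{"tx":0,"ty":0,"tz":0,"rx":0,"ry":0,"rz":0,"hand":1}]'>/dev/null; python3 st.py
python3 snap.py wrist 18; python3 sleeve.py 18;python3 snap.py scene 18;  python3 - <<'E'
from h import *
b=load("wrist",18)['p'][60:270,140:380];b=cv2.resize(b,None,fx=2,fy=2,interpolation=cv2.INTER_CUBIC)
d=load("scene",18)['p'][180:240,200:245];d=cv2.resize(d,None,fx=7,fy=7,interpolation=cv2.INTER_CUBIC)
h=min(len(b),len(d));cv2.imwrite('pics/c18.png',np.hstack([b[:h],d[:h]])[:,:,::-1])
E
```

```text
g-70 along a 4.57 u,v 1.33 1.63 F a,u,v 8.1 0.3 2.3 M [0.65 0.72 0.14] grip 0.376 t 22.2
g-70 along a 3.7 u,v 1.26 1.61 F a,u,v 10.1 1.1 2.1 M [0.62 0.71 0.17] grip 0.376 t 22.45
[514.4 -22.5 178.2] [-3.4  1.4  9.8] [-0.37  0.51  0.54  2.09 -0.6   0.53 -0.8 ] 0.3763692331412104
6740 off G [-0.48  0.2 ] tilt(u,v) [-0.0005  0.0004] res 0.29
mouth at s [-74.7 -70.7]
seat off sleeve axis (world) [-0.68 -1.77 -0.46] u,v -0.81 -1.78 dist along 73.69725103928488
u [ 0.903 -0.     0.43 ] v [-0.03   0.998  0.063]
exp tip,balls,collar px [[290.1, 234.8], [290.0, 224.3], [289.9, 213.6]]
[514.4 -22.5 178.2] [-3.5  1.7  8.6] [-0.37  0.51  0.54  2.09 -0.6   0.54 -0.8 ] 0.37758950580413997
  return _methods._mean(a, axis=axis, dtype=dtype,
  ret = ret.dtype.type(ret / rcount)
Traceback (most recent call last):
  File "sleeve.py", line 22, in <module>
    C=P[yel&(np.abs((P-seat)@a-10)<3)]; print("collar pts",len(C),"height",np.median((C-seat)@a).round(2), "u range",np.percentile((C-seat)@u,[0,100]).round(1),"v",np.percentile((C-seat)@v,[0,100]).round(1))
                                                                                                                     ~~~~~~~~~~~~~^^^^^^^^^^^^^^^^^^^^
IndexError: index -1 is out of bounds for axis 0 with size 0
```

View pics/c18.png

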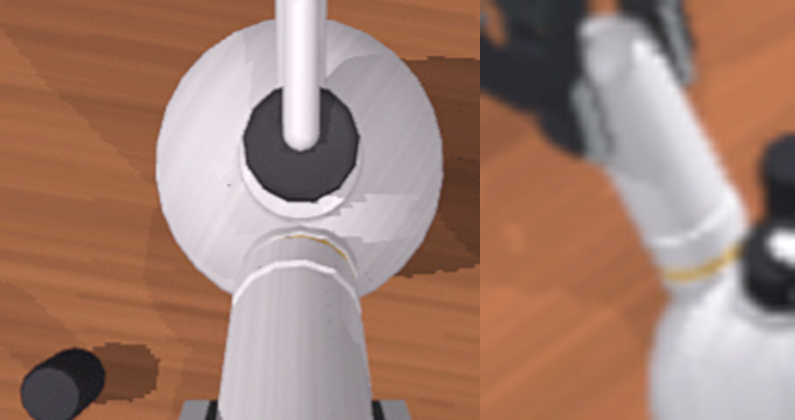

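Spring force, corrected for the hand-held offset, is about 11 N. That means about 5.5 mm of collar travel, which agrees with the advance since collar contact. I'll nudge it a little further and check that it holds.

```bash
python3 -m creep '[{"tx":0.2,"ty":0,"tz":-0.4,"rx":0,"ry":0,"rz":0,"hand":1},{"tx":0,"ty":0,"tz":0,"rx":0,"ry":0,"rz":0,"hand":1},{"tx":0,"ty":0,"tz":0,"rx":0,"ry":0,"rz":0,"hand":1}]'>/dev/null; python3 st.py;python3 -m creep '[{"tx":0,"ty":0,"tz":0,"rx":0,"ry":0,"rz":0,"hand":1},{"tx":0,"ty":0,"tz":0,"rx":0,"ry":0,"rz":0,"hand":1},{"tx":0,"ty":0,"tz":0,"rx":0,"ry":0,"rz":0,"hand":1},{"tx":0,"ty":0,"tz":0,"rx":0,"ry":0,"rz":0,"hand":1}]'>/dev/null; python3 st.py
python3 snap.py wrist 19; python3 sleeve.py 19 2>/dev/null | head -3; python3 snap.py top 19; python3 - <<'E'
from h import *
S=load("wrist",19)
A,B=load("top",0),load("top",19)
for n,b,z in(("rum",(170,225,80,165),0),("jig",(225,255,165,200),0),("cup",(120,165,260,305),0),("bucket",(110,200,350,435),0)):
    d=np.abs(A['p'][b[0]:b[1],b[2]:b[3]].astype(int)-B['p'][b[0]:b[1],b[2]:b[3]]).max(2)>60
    print(n,"changed px",d.sum(),"of",d.size)
dk=(S['p'].astype(int).max(2)<75);m=np.zeros(dk.shape,bool);m[210:280,140:200]=1
C,_=cloud(S,m&dk,S['d']);print("cap pts",len(C),C.min(0).round(1),C.max(0).round(1))
E
```

```text
g-70 along a 3.33 u,v 1.27 1.59 F a,u,v 10.3 0.5 2.1 M [0.6  0.72 0.17] grip 0.372 t 22.93
g-70 along a 3.34 u,v 1.28 1.61 F a,u,v 10.0 -0.3 2.6 M [0.63 0.72 0.18] grip 0.375 t 23.43
[514.5 -22.5 177.9] [-4.6  1.9  9. ] [-0.37  0.51  0.54  2.09 -0.6   0.53 -0.8 ] 0.37538965146824743
6769 off G [-0.49  0.16] tilt(u,v) [-0.0001 -0.0006] res 0.29
mouth at s [-74.8 -73.5]
seat off sleeve axis (world) [-0.67 -1.8  -0.46] u,v -0.8 -1.81 dist along 73.34115049302453
[514.5 -22.5 177.9] [-4.8  2.1  9.6] [-0.37  0.51  0.54  2.09 -0.6   0.53 -0.8 ] 0.3752006735747611
rum changed px 0 of 4675
jig changed px 0 of 1050
cup changed px 0 of 2025
bucket changed px 0 of 7650
cap pts 1134 [457.2  60.6  -0.6] [485.2  87.   38.3]
```

View pics/top19.png

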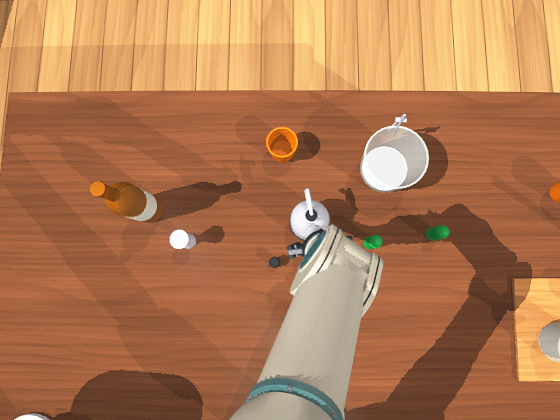

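```bash
python3 -m creep '[{"tx":0.2,"ty":0,"tz":-0.5,"rx":0,"ry":0,"rz":0,"hand":1},{"tx":0,"ty":0,"tz":0,"rx":0,"ry":0,"rz":0,"hand":1},{"tx":0,"ty":0,"tz":0,"rx":0,"ry":0,"rz":0,"hand":1},{"tx":0,"ty":0,"tz":0,"rx":0,"ry":0,"rz":0,"hand":1}]'>/dev/null; python3 st.py;python3 -m creep '[{"tx":0,"ty":0,"tz":0,"rx":0,"ry":0,"rz":0,"hand":1},{"tx":0,"ty":0,"tz":0,"rx":0,"ry":0,"rz":0,"hand":1}]'>/dev/null; python3 st.py; python3 -c "
from workcell import robot
import numpy as np
f=[]
for i in range(4): robot.read_camera('wrist'); f.append(robot.get_state()['ft_force'])
from tgt import a
print(np.mean(f,0)@a)"
```

```text
g-70 along a 2.88 u,v 1.3 1.57 F a,u,v 10.8 0.0 3.0 M [0.66 0.75 0.19] grip 0.379 t 24.02
g-70 along a 2.86 u,v 1.24 1.61 F a,u,v 10.0 0.5 3.9 M [0.69 0.74 0.2 ] grip 0.381 t 24.27
11.489241028622223
```

```bash
python3 -c "
from workcell import robot
print(robot.sign_off())"
```

```text
the job is handed in; nothing more can be done
None
```

I pulled the dust cap off along the inlet axis and set it down upright on the sideboard near (471, 74) mm. I then picked up the plain metal sleeve, snapped it onto the inlet and pressed it against the spring collar. I handed the job in at about 24.5 s of the 64 s, still gripping the sleeve with 100 N commanded.

**Last checks:**
- **Cap:** its depth points run from the sideboard up to 38 mm, which matches a 36 mm cap standing upright and let go.
- **Neighbours:** the rum bottle, jigger, cup and ice bucket show no changed pixels in the top view.
- **Squareness:** the fitted sleeve axis is within about 0.001 rad of the estimated inlet axis.
- **Collar press:** the push held at about 11–12 N, which puts the collar at about 5.5–6.3 mm of its 7 mm travel. I worked this out from force and advance, because the collar travel can't be read directly.

**Disagreements:**
- **Height of the open end:** the fingers' position puts it 2.9 mm above the seat, but the spring force suggests 3.5–4.5 mm. The estimated seat position or a small slip in the grip could explain this, and both are inside the 8 mm limit.
- **Sideways offset:** the fit shows about 2 mm between the sleeve axis and my estimated seat, with 2–4 N of side force.
- **Early stop:** my first approach to the cap, with the tool along the inlet axis, hit a wrist joint limit. I used a smaller tool tilt from then on.

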